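# Pack the lending puzzle and bolt it into its rack

## Task

A wooden lending puzzle has come back in loose pieces, some perhaps missing, and its empty tray sits bolted in its rack. Draw the bolt, pull the tray by its paddle handle right out of the rack onto the desk, and pack every piece that is there flat on the tray's floor, grip rib up and none on top of another; then slide the tray back in from the rack's open end, fully home, and push the bolt fully shut again. The pieces must still lie flat in the tray, and the tape roll and the label roll stay where they are.

Things in the scene. Friction and masses are not known exactly. Their poses are not given: they have to be found in the camera images.
- tray: Loose plywood tray, 0.25-0.5 kg. Inside 152 (x) by 92 (y) mm = 5 by 3 squares of 30 mm plus 1 mm all round; outside 168 by 108; floor 6 mm thick, rim 18 mm high (from the desk), 8 thick. Origin: centre of the underside, z up. +x is the nose that enters the rack first; at the -x end a paddle handle sticks out 45 mm at y=0.
- tray_grip (a point): Grip point on the tray's paddle handle, 25 mm out from the tray's -x end (109 mm from the tray's origin), 20 mm above the desk, axes as the tray. The paddle is 10 mm thick (tray y), 45 mm long (tray x), its top 33 mm above the desk: pinch it across tray y.
- rack: Fixed low rack: two wooden runners 30 mm high, 114 mm apart inside, and a back stop; no floor, no roof. Lips overhang the inside by 8 mm at 23-30 mm height, so the tray enters only from the open end, flat on the desk. +x: the way in, z up. Origin: at desk level where the fully home tray has its origin (84 mm before the stop, axes as the tray's).
- rack_mouth (a point): Middle of the rack's open end at desk level (rack x = -45 mm), where the straight runners begin; from there their ends flare outward to rack x = -75 mm as a lead-in. The tray is right out when its nose has left the flared ends, i.e. its origin is at rack x below -160 mm. The desk there is free.
- bolt (a joint): Steel sliding bolt across the rack's open end, at rack x = -100 to -88 mm, moving along rack y on the +y side. 0 = shut: it overlaps 12 mm of the home tray's -x end (4 mm behind it); 0.026 m = fully drawn, moved 26 mm towards rack +y, clear of the tray from 0.018. About 1.5 N friction; stays where left.
- bolt_knob (a point): Grip point on the bolt's upright tab, which moves with the bolt; axes as the rack. The tab is 10 mm thick (rack y), 20 mm wide (rack x); its top is 62 mm and this point 53 mm above the desk; it rises from the bolt's top at 20 mm. Shut, it is at rack x = -94, y = +88 mm. Pinch it across rack y; the runner beside it is 30 mm high.
- tee: T piece of 4 squares, 87 by 57 mm: a row of three squares centred at x = -30, 0, +30 mm, y = 0, and one at x = 0, y = +30 mm. 12 mm thick, 50 g. Grip rib on top, 24 mm long (x), 10 wide (y), 12 to 34 mm above the underside: pinch across y, fingertips above the plate. Origin: underside, below the rib's middle; z up. Each outer edge is set in 1.5 mm from the squares. May be absent.
- ell_1: L piece of 3 squares, 57 by 57 mm: squares centred at (0, 0), (+30, 0) and (0, +30) mm; the rib stands on the corner square. 12 mm thick, 50 g. Grip rib on top, 24 mm long (x), 10 wide (y), 12 to 34 mm above the underside: pinch across y, fingertips above the plate. Origin: underside, below the rib's middle; z up. Each outer edge is set in 1.5 mm from the squares. May be absent.
- ell_2: The same as ell_1. 12 mm thick, 50 g. Grip rib on top, 24 mm long (x), 10 wide (y), 12 to 34 mm above the underside: pinch across y, fingertips above the plate. Origin: underside, below the rib's middle; z up. Each outer edge is set in 1.5 mm from the squares. May be absent.
- bar_long: Straight piece of 3 squares, 87 by 27 mm: squares centred at x = -30, 0, +30 mm, y = 0. 12 mm thick, 50 g. Grip rib on top, 24 mm long (x), 10 wide (y), 12 to 34 mm above the underside: pinch across y, fingertips above the plate. Origin: underside, below the rib's middle; z up. Each outer edge is set in 1.5 mm from the squares. May be absent.
- bar_short: Straight piece of 2 squares, 57 by 27 mm: squares centred at x = -15 and +15 mm, y = 0. 12 mm thick, 50 g. Grip rib on top, 24 mm long (x), 10 wide (y), 12 to 34 mm above the underside: pinch across y, fingertips above the plate. Origin: underside, below the rib's middle; z up. Each outer edge is set in 1.5 mm from the squares. May be absent.
- the_tape_roll: Bystander: roll of masking tape lying flat, 104 mm across, 25 mm high; origin under its centre.
- the_label_roll: Bystander: roll of labels, 68 mm across, 40 mm high; origin under its centre.

How it is judged:
By the outcome, as a careful person would: the job done as asked, in the order asked, and still so for the second after the job is handed in, with the robot touching nothing.
Of tee, ell_1, ell_2, bar_long, bar_short only 4 to 5 are there at a start; the rules pass over those that are not, and their reading is None.
At some moment in a run one of tee, ell_1, ell_2, bar_long, bar_short may be knocked a few centimetres aside while the robot is not near it.
Once in a run the grip may slacken for a moment while it holds something.
It also fails if it takes over 210 s, if anything falls off the work surface, if the arm or the gripper's body presses on something with over 40 N, if the wrist force passes 120 N, or if a joint passes its speed limit or range.

## Robot

A 6-joint arm with a two-finger parallel gripper is mounted at the origin on the work surface; the furniture and walls round the work are solid. World frame = base frame: x ahead of the robot, y to its left, z up, the work surface at z = 0. Lengths are in m, angles in rad, forces in N, time in s.
With the tool pointing down it reaches from about 0.275 to 0.75 m from the base axis. Payload 10.2 kg.
Tool frame: the origin (TCP) lies midway between the tips of the shut fingers; the grasp point (between the pads) lies 19 mm behind it (robot.hold_point_z is the distance from the TCP to the grasp point, in m); z points along the fingers, x is the direction in which the jaws open and shut, and the axes are right-handed (so a half turn about z gives the same grasp; the last joint's range is limited). The gripper opens to 88 mm and grips with 3 to 60 N. Pads are 18 mm wide; open, the fingers measure 123 mm over their backs; the gripper's body (75 mm by 187 mm) begins 45 mm behind the grasp point.
Start: joints at [1.028, 0.313, 1.498, -0, 1.331, -0.223], TCP at [0.165, 0.498, 0.239] pointing down, gripper open.
Joint ranges: [-2.94, 2.94], [-0.97, 2.17], [0.19, 2.56], [-1.23, 4.37], [0.02, 3.11], [-2.88, 2.88]. Speed limits (rad/s): [2.39, 2.39, 3.01, 3.14, 3.14, 3.14].

## Interface

Orientations are given as a rotation vector (axis times angle).
In Python, from cell import robot gives the robot as it stands. The module is installed in compiled form; this text tells all that it offers.
- The arm moves only by the shell command python3 -m jog 'ROWS' [FORCE]. ROWS is JSON, a list of rows, each a list of 3 entries, a list of its own where there are three numbers: the finger opening in cm, from 0 to 8.81, then the shift along the world's x, y, z in cm, then the turn, a rotation vector about the world's x, y, z in rad. In form: [[grip, [x, y, z], [wx, wy, wz]], ...]. A call has 1 to 8 rows; each row is the pose to reach, as a shift and turn from the pose commanded when the call began; what a row does not reach only later rows make up. A row lasts 1/10 s, in which the tool goes at most 50 mm and 8.59 degrees, less where a joint would pass 70% of its speed; a pose out of reach is approached as far as the arm can. A call with a gripper value outside its range is refused whole. The fingers move at their own pace and stop on an object; FORCE is the grip in N (left out, the last holds). Time passes only in rows, so rows that repeat a pose let the fingers close. It gives the time, the measured TCP pose, the force and the opening at its end, in the units of the state.
- robot.observe(): the state, without advancing time (a new reading comes with each control period).
- robot.get_image(name): name is "scene" or "side" or "wrist"; returns the picture (420x560x3 uint8, red, green, blue); there is no depth.
- robot.camera_params(name): a dict with "fx", "fy", "cx", "cy" (pixels), "world_from_camera" (4x4, takes a point from camera to world coordinates). Camera axes: x right, y up, looking along -z (the intrinsics and any distortion apply to the point x, -y, -z); pixel columns grow to the right and rows downward; lengths in m; the calibration is good to about 2 mm. A picture is of the moment at which its call begins: read the wrist's pose just before it. camera_params takes no time and is no camera call; for the wrist camera it gives the pose at the moment of the call.
- robot.finish_job(): hands the job in, once; it reports no verdict.
The state is a dict: "time": time; "joints": joint angles; "qvel": joint speeds; "joint_efforts": joint torques, N m; "tcp_pos": TCP position; "eef_rot": TCP orientation; "wrist_force": force on the tool from outside, world axes, zero at the start; "ft_torque": the same for the moment, N m; "finger_gap": finger opening in m.
Only numpy, scipy, OpenCV 4.12 (cv2) and the standard library are available. Lean on these libraries where they do the work, as an engineer would, in place of code of your own. Each camera call takes 0.05 s, during which the arm holds its last target.

## Working session

There is one attempt and no reset: what is moved stays moved. The work goes in short steps, Python scripts to look and compute and a shell command to move; the robot and the scene stay as the last step left them, time stands still between calls to the robot, and variables do not carry over. Pictures are saved under pics/ and viewed, and the job is handed in when it is done.

```bash
mkdir -p pics; ls
python3 - <<'E'
from cell import robot
import cv2,numpy as np
np.set_printoptions(precision=4,suppress=True)
s=robot.observe()
for k,v in s.items(): print(k,v)
print(robot.hold_point_z)
for n in ["scene","side","wrist"]:
    p=robot.camera_params(n); print(n,p)
    cv2.imwrite(f"pics/{n}0.png",robot.get_image(n)[:,:,::-1])
E
```

```text
pics
time 0.0
joints [ 1.0276  0.3135  1.4984  0.      1.331  -0.2234]
qvel [ 0.0017  0.0005 -0.0005 -0.     -0.001   0.0004]
joint_efforts [  0.0001 -40.2201 -25.2275   0.0695   0.0351  -0.0001]
tcp_pos [0.1649 0.4982 0.2382]
eef_rot [ 2.5464  1.8391 -0.0018]
wrist_force [-0.4961  0.6057  1.1673]
ft_torque [0.0018 0.0251 0.0148]
finger_gap 0.08834635449636541
0.0187
scene {'fx': 537.1416930687574, 'fy': 537.1416930687574, 'cx': 280.54428918260777, 'cy': 208.9403897454163, 'world_from_camera': array([[ 0.7015,  0.4975, -0.5102, -0.3466],
       [-0.7126,  0.4959, -0.4963, -0.7496],
       [ 0.0061,  0.7117,  0.7024,  1.0903],
       [ 0.    ,  0.    ,  0.    ,  1.    ]])}
side {'fx': 499.2873585616067, 'fy': 499.2873585616067, 'cx': 279.9785004474106, 'cy': 206.45412947776654, 'world_from_camera': array([[-0.9285,  0.2061, -0.3089, -0.0894],
       [-0.371 , -0.5517,  0.747 ,  1.1748],
       [-0.0165,  0.8082,  0.5887,  1.0232],
       [ 0.    ,  0.    ,  0.    ,  1.    ]])}
wrist {'fx': 360.7966548879689, 'fy': 360.7966548879689, 'cx': 276.41795180457376, 'cy': 206.30446388606765, 'world_from_camera': array([[ 0.3131, -0.9096, -0.273 ,  0.0939],
       [ 0.9497,  0.2996,  0.0908,  0.5217],
       [-0.0009, -0.2877,  0.9577,  0.3839],
       [ 0.    ,  0.    ,  0.    ,  1.    ]])}
```

View pics/scene0.png

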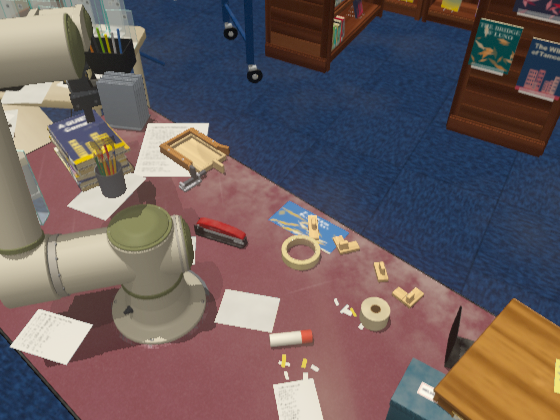

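View pics/side0.png

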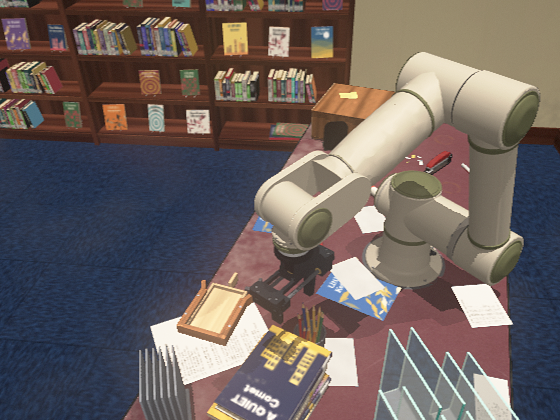

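View pics/wrist0.png

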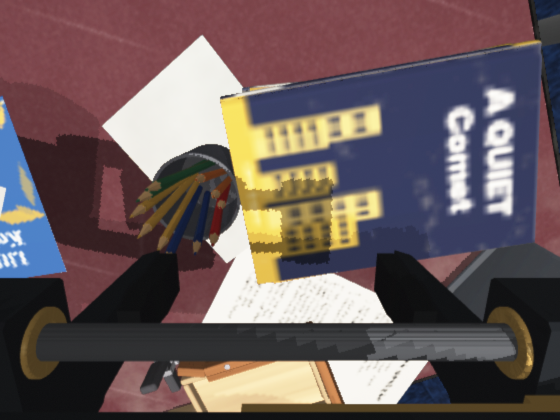

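```bash
cat > h.py <<'E'
import numpy as np,cv2
from cell import robot
np.set_printoptions(precision=4,suppress=True)
def ray(P,u,v):
    T=P["world_from_camera"]
    d=np.array([(u-P["cx"])/P["fx"],-(v-P["cy"])/P["fy"],-1.])
    return T[:3,3],T[:3,:3]@d
def plane(P,u,v,z):
    o,d=ray(P,u,v); return o+d*((z-o[2])/d[2])
def proj(P,p):
    T=P["world_from_camera"]; c=T[:3,:3].T@(np.asarray(p)-T[:3,3])
    return np.array([P["fx"]*c[0]/-c[2]+P["cx"],P["fy"]*-c[1]/-c[2]+P["cy"]])
def snap(n,name):
    P=robot.camera_params(n); I=robot.get_image(n)[:,:,::-1].copy()
    cv2.imwrite(f"pics/{name}.png",I); np.savez(f"pics/{name}.npz",**{k:v for k,v in P.items()}); return P,I
def load(name):
    d=np.load(f"pics/{name}.npz"); return {k:d[k] for k in d.files},cv2.imread(f"pics/{name}.png")
def crop(I,x0,y0,x1,y1,s,name):
    cv2.imwrite(f"pics/{name}.png",cv2.resize(I[y0:y1,x0:x1],None,fx=s,fy=s,interpolation=cv2.INTER_CUBIC))
E
python3 - <<'E'
from h import *
P=robot.camera_params("scene")
I=cv2.imread("pics/scene0.png")
crop(I,250,190,450,340,4,"c1"); crop(I,130,110,270,215,5,"c2")
I2=cv2.imread("pics/side0.png"); crop(I2,140,260,280,365,5,"c3")
for u,v in [(314,225),(345,245),(381,270),(408,297),(195,152),(300,252),(375,314)]: print(u,v,plane(P,u,v,0.012))
E
```

```text
314 225 [ 0.4571 -0.098   0.012 ]
345 245 [ 0.4606 -0.2065  0.012 ]
381 270 [ 0.4598 -0.3269  0.012 ]
408 297 [ 0.4383 -0.4253  0.012 ]
195 152 [0.4284 0.3878 0.012 ]
300 252 [ 0.3575 -0.1379  0.012 ]
375 314 [ 0.3414 -0.3981  0.012 ]
```

View pics/c1.png

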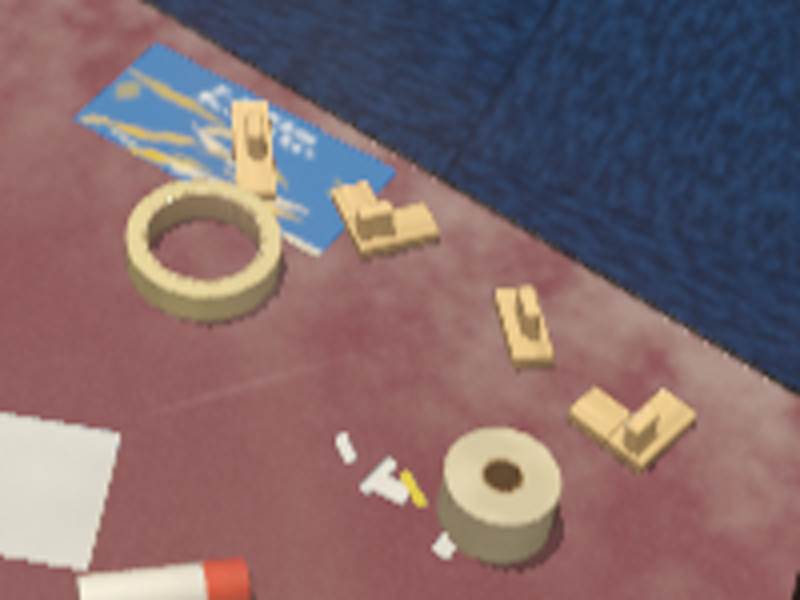

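View pics/c2.png

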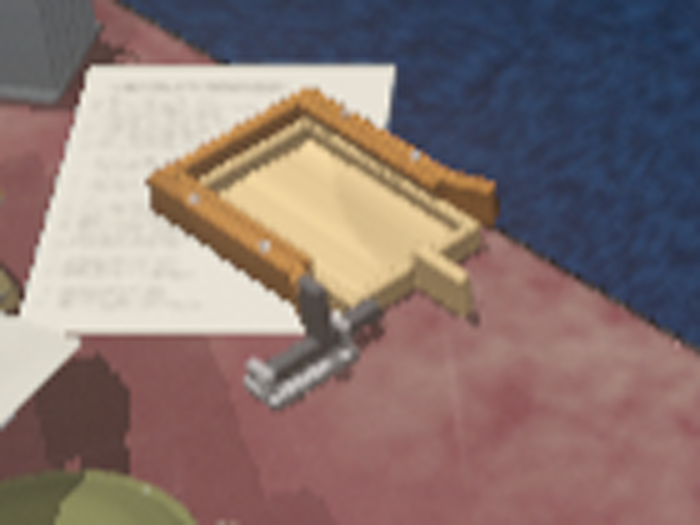

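View pics/c3.png

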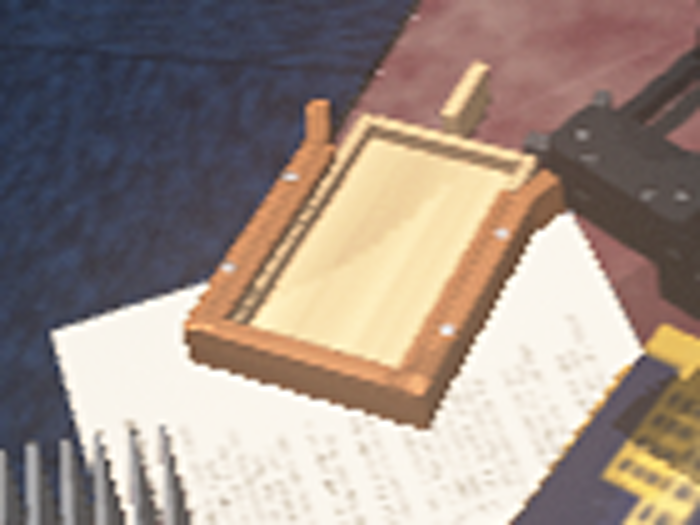

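Run:
```python
from h import *
P=robot.camera_params("scene");S=robot.camera_params("side")
f=lambda x,y:(x/5+130,y/5+110)
g=lambda x,y:(x/5+140,y/5+260)
for n,(u,v),z in [("backfar",f(305,88),.03),("backnear",f(150,182),.03),("tray corner in far",f(310,122),.018),("tray in corner near",f(205,186),.018),("tray in corner mouthfar",f(463,226),.018),("paddle top tip",f(468,284),.033),("paddle root",f(416,250),.033),("knob",f(312,280),.062)]:
    print(n,plane(P,u,v,z))
for n,(u,v),z in [("backfar",g(186,328),.03),("backnear",g(430,395),.03),("paddletip",g(482,65),.033),("paddle root",g(455,118),.033)]:
    print("side",n,plane(S,u,v,z))
```

```text
backfar [0.4877 0.479  0.03  ]
backnear [0.3548 0.4696 0.03  ]
tray corner in far [0.4757 0.4609 0.018 ]
tray in corner near [0.3852 0.4551 0.018 ]
tray in corner mouthfar [0.4754 0.3073 0.018 ]
paddle top tip [0.4293 0.2481 0.033 ]
paddle root [0.428  0.2952 0.033 ]
knob [0.3452 0.2888 0.062 ]
side backfar [0.4861 0.4869 0.03  ]
side backnear [0.3501 0.4803 0.03  ]
side paddletip [0.4272 0.2613 0.033 ]
side paddle root [0.4227 0.305  0.033 ]
```

Run:
```python
from h import *
P=robot.camera_params("scene");S=robot.camera_params("side")
print(plane(P,112,193,0),plane(P,125,188,0)); print(plane(P,131,178,.06), plane(P,121,120,.06))
# desk edge
print(plane(P,250,178,0),plane(P,480,320,0))
```

```text
[0.14   0.4227 0.    ] [0.1797 0.4141 0.    ]
[0.1873 0.3741 0.06  ] [0.3286 0.6386 0.06  ]
[0.4756 0.1819 0.    ] [ 0.5128 -0.5834  0.    ]
```

```bash
python3 -m jog '[[4.0,[4,-4,4],[0,0,-0.15]],[4.0,[8,-8,4],[0,0,-0.3]],[4.0,[12,-12,4],[0,0,-0.45]],[4.0,[16,-16,4],[0,0,-0.6]],[4.0,[18,-20,4],[0,0,-0.75]],[4.0,[18.5,-21,4],[0,0,-0.9]],[4.0,[18.5,-21,4],[0,0,-1.05]],[4.0,[18.5,-21,4],[0,0,-1.2]]]' 20
```

```text
time: 0.95
tcp_pos: [0.3507, 0.2873, 0.2786]
eef_rot: [3.141, 0.066, -0.001]
wrist_force: [-0.2, 0.2, 0.5]
finger_gap: 0.0403
```

Run:
```python
from h import *
s=robot.observe(); print(s["time"],s["tcp_pos"],s["eef_rot"],s["joints"]); P,I=snap("wrist","w1"); print(P["world_from_camera"])
```

```text
0.95 [0.3507 0.2873 0.2786] [ 3.1408  0.0662 -0.0006] [0.427  0.1243 1.6286 0.     1.389  0.3848]
[[ 0.9991 -0.0419 -0.0116  0.3472]
 [ 0.0435  0.9566  0.2881  0.3618]
 [-0.001  -0.2883  0.9575  0.4243]
 [ 0.      0.      0.      1.    ]]
```

View pics/w1.png

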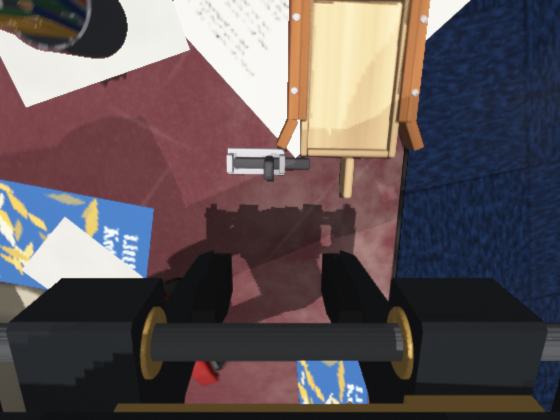

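Run:
```python
from h import *
P,I=load("w1")
crop(I,210,0,450,220,3.3,"c4")
for n,u,v,z in [("edge",398,250,0),("edge",404,160,0),("knob top",268,158,.062)]: print(n,plane(P,u,v,z))
```

```text
edge [0.5096 0.1828 0.    ]
edge [0.5005 0.2979 0.    ]
knob top [0.3409 0.3032 0.062 ]
```

View pics/c4.png

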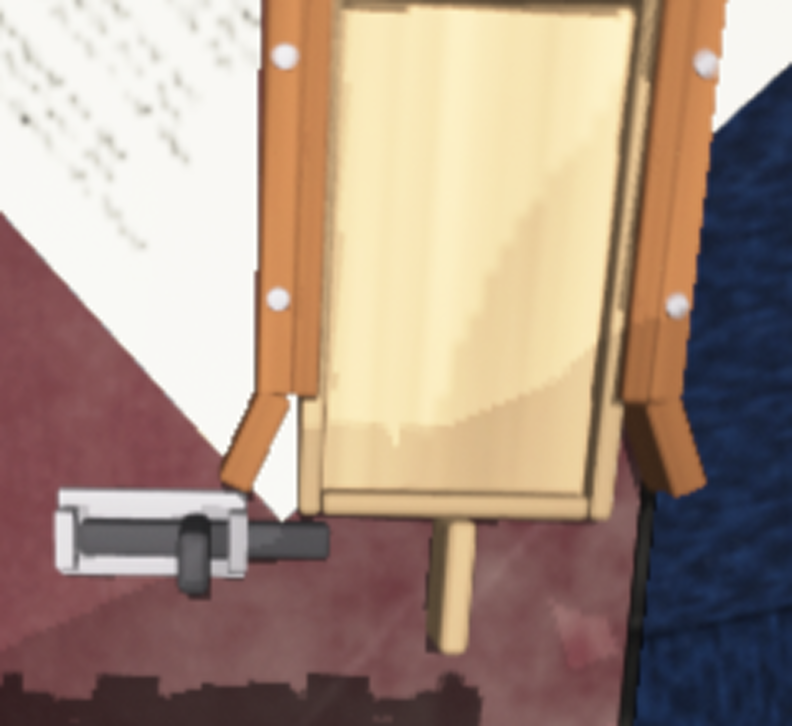

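Run:
```python
from h import *
P,I=load("w1")
q=lambda n,x,y,z: print(n,plane(P,210+x/3.3,y/3.3,z))
q("rim outer L",301,512,.018);q("rim outer R",610,520,.018)
q("rim inner L",323,492,.018);q("rim inner R",590,497,.018)
q("rim in topL",340,8,.018);q("floor in topR",632,10,.006)
q("padL",437,653,.033);q("padR",468,653,.033);q("padrootL",446,520,.033);q("padrootR",475,520,.033)
q("knob L",180,597,.062);q("knob R",210,597,.062)
q("runner L in",318,395,.03);q("runner R in",625,400,.03)
q("runnerLout",256,390,.03);q("runnerL out far",263,5,.03);q("runnerRout",683,398,.03);q("runnerR out far",722,30,.03)
q("bolt tip",328,525,.02);q("bolt tip",328,556,.02)
q("seamL",292,390,.03);q("seamL far",303,5,.03)
```

```text
rim outer L [0.3774 0.301  0.018 ]
rim outer R [0.4833 0.3029 0.018 ]
rim inner L [0.3845 0.3081 0.018 ]
rim inner R [0.4754 0.3104 0.018 ]
rim in topL [0.3796 0.4549 0.018 ]
floor in topR [0.472  0.4611 0.006 ]
padL [0.4256 0.2572 0.033 ]
padR [0.4362 0.2577 0.033 ]
padrootL [0.4242 0.3027 0.033 ]
padrootR [0.4338 0.3031 0.033 ]
knob L [0.3382 0.2795 0.062 ]
knob R [0.3475 0.2799 0.062 ]
runner L in [0.3796 0.3407 0.03  ]
runner R in [0.4787 0.3435 0.03  ]
runnerLout [0.3596 0.3414 0.03  ]
runnerL out far [0.3558 0.452  0.03  ]
runnerRout [0.4973 0.3449 0.03  ]
runnerR out far [0.4923 0.4513 0.03  ]
bolt tip [0.3867 0.2972 0.02  ]
bolt tip [0.3875 0.2866 0.02  ]
seamL [0.3711 0.3419 0.03  ]
seamL far [0.3676 0.4525 0.03  ]
```

```bash
python3 -m jog '[[4.0,[-0.8,0.1,-4.5],[0,0,0]],[4.0,[-0.8,0.1,-9],[0,0,0]],[4.0,[-0.8,0.1,-13.5],[0,0,0]],[4.0,[-0.8,0.1,-18],[0,0,0]],[4.0,[-0.8,0.1,-21.5],[0,0,0]],[4.0,[-0.8,0.1,-24.2],[0,0,0]],[4.0,[-0.8,0.1,-24.2],[0,0,0]]]' 20; python3 -m jog '[[0,[0,0,0],[0,0,0]],[0,[0,0,0],[0,0,0]],[0,[0,0,0],[0,0,0]],[0,[0,0,0],[0,0,0]],[0,[0,0,0],[0,0,0]]]'
```

```text
time: 1.7
tcp_pos: [0.3402, 0.2886, 0.0342]
eef_rot: [3.138, 0.084, -0.009]
wrist_force: [0.7, 0.6, -0.5]
finger_gap: 0.0401
time: 2.2
tcp_pos: [0.3424, 0.2896, 0.0376]
eef_rot: [-3.14, -0.08, -0.002]
wrist_force: [-2.8, -0.8, 7.7]
finger_gap: 0.0098
```

```bash
python3 -m jog '[[0,[-0.6,0,0],[0,0,0]],[0,[-1.2,0,0],[0,0,0]],[0,[-1.8,-0.1,0],[0,0,0]],[0,[-2.3,-0.1,0],[0,0,0]],[0,[-2.6,-0.1,0],[0,0,0]],[0,[-2.8,-0.1,0],[0,0,0]],[0,[-2.8,-0.1,0],[0,0,0]]]' 30
```

```text
time: 2.9
tcp_pos: [0.3162, 0.2888, 0.0376]
eef_rot: [-3.139, -0.08, -0.009]
wrist_force: [9.1, -2.4, 1.2]
finger_gap: 0.0098
```

```bash
python3 -m jog '[[0,[0.2,0,0],[0,0,0]],[3.5,[0.2,0,0],[0,0,0]],[3.5,[0.2,0,0],[0,0,0]],[3.5,[0.2,0,0],[0,0,0]],[3.5,[0.2,0,4],[0,0,0]],[3.5,[0.2,0,8.5],[0,0,0]],[3.5,[4.2,-2,8.5],[0,0,0]],[3.5,[8.2,-3,8.5],[0,0,0]]]'
python3 - <<'E'
from h import *
s=robot.observe(); print(s["time"],s["tcp_pos"],s["eef_rot"],s["finger_gap"]); P,I=snap("wrist","w2");snap("side","s2"); crop(I,150,0,450,220,2.6,"c5")
E
```

```text
time: 3.7
tcp_pos: [0.397, 0.258, 0.1232]
eef_rot: [-3.14, -0.082, -0.004]
wrist_force: [0.7, 1.2, -0.6]
finger_gap: 0.0351
3.7 [0.397  0.258  0.1232] [-3.1398 -0.0824 -0.004 ] 0.035063445430699246
```

View pics/w2.png

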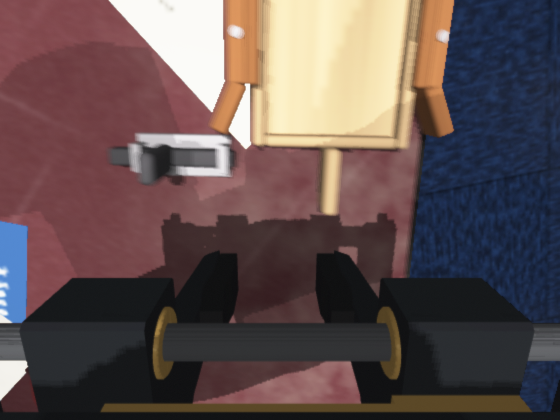

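```bash
python3 - <<'E'
from h import *
P,I=load("w2")
print(plane(P,320.5,212,.033),plane(P,339.5,214,.033),plane(P,252,144,.018),plane(P,409,150,.018))
E
python3 -m jog '[[3.5,[3.4,1.9,-2],[0,0,0]],[3.5,[3.4,1.9,-6],[0,0,0]],[3.5,[3.4,1.9,-9],[0,0,0]],[3.5,[3.4,1.9,-11],[0,0,0]],[3.5,[3.4,1.9,-11.7],[0,0,0]],[3.5,[3.4,1.9,-11.7],[0,0,0]]]' 30
```

```text
[0.427  0.2591 0.033 ] [0.4402 0.2583 0.033 ] [0.3776 0.301  0.018 ] [0.4866 0.3027 0.018 ]
time: 4.4
tcp_pos: [0.4293, 0.2774, 0.0043]
eef_rot: [3.14, 0.081, -0.003]
wrist_force: [0.5, 0.7, -0.2]
finger_gap: 0.035
```

```bash
python3 -m jog '[[3.5,[0.2,0,0.1],[0,0,-0.015]],[0,[0.2,0,0.1],[0,0,-0.015]],[0,[0.2,0,0.1],[0,0,-0.015]],[0,[0.2,0,0.1],[0,0,-0.015]],[0,[0.2,0,0.1],[0,0,-0.015]],[0,[0.2,0,0.1],[0,0,-0.015]]]' 40; python3 -m jog '[[0,[0.05,-1.5,0],[0,0,0]],[0,[0.1,-3,0],[0,0,0]],[0,[0.17,-5,0],[0,0,0]],[0,[0.24,-7,0],[0,0,0]],[0,[0.31,-9,0],[0,0,0]],[0,[0.38,-11,0],[0,0,0]],[0,[0.45,-13,0],[0,0,0]],[0,[0.45,-13,0],[0,0,0]]]'
```

```text
time: 5.0
tcp_pos: [0.4321, 0.2774, 0.0061]
eef_rot: [-3.141, -0.057, -0.0]
wrist_force: [-2.7, -0.5, 5.1]
finger_gap: 0.0094
time: 5.8
tcp_pos: [0.4368, 0.1446, 0.0061]
eef_rot: [3.14, 0.053, 0.001]
wrist_force: [-0.4, -5.7, 6.3]
finger_gap: 0.0099
```

```bash
python3 -m jog '[[0,[0.07,-2,0],[0,0,0]],[0,[0.14,-4,0],[0,0,0]],[0,[0.2,-6,0],[0,0,0]],[0,[0.2,-6,0],[0,0,0]],[4,[0.2,-6,0],[0,0,0]],[4,[0.2,-6,0],[0,0,0]],[4,[0.2,-6,4],[0,0,0]],[4,[0.2,-6,8],[0,0,0]]]'; python3 -m jog '[[6,[0,-4,4],[0,0,0]],[6,[0,-8.5,8],[0,0,0]],[6,[0,-13,12],[0,0,0]],[6,[0,-18,14],[0,0,0]],[6,[0,-23,14],[0,0,0]],[6,[0,-28,14],[0,0,0]],[6,[0,-33,14],[0,0,0]],[6,[0,-33,14],[0,0,0]]]'
python3 - <<'E'
from h import *
s=robot.observe(); print(s["time"],s["tcp_pos"],s["eef_rot"],s["finger_gap"]); P,I=snap("wrist","w3")
E
```

```text
time: 6.6
tcp_pos: [0.4375, 0.0873, 0.0859]
eef_rot: [-3.141, -0.057, 0.005]
wrist_force: [0.7, -0.6, 0.8]
finger_gap: 0.0389
time: 7.4
tcp_pos: [0.4377, -0.2458, 0.2253]
eef_rot: [3.141, 0.053, -0.001]
wrist_force: [0.3, 0.4, -0.4]
finger_gap: 0.06
7.4 [ 0.4377 -0.2458  0.2253] [ 3.1411  0.0532 -0.0009] 0.05996744870044799
```

View pics/w3.png

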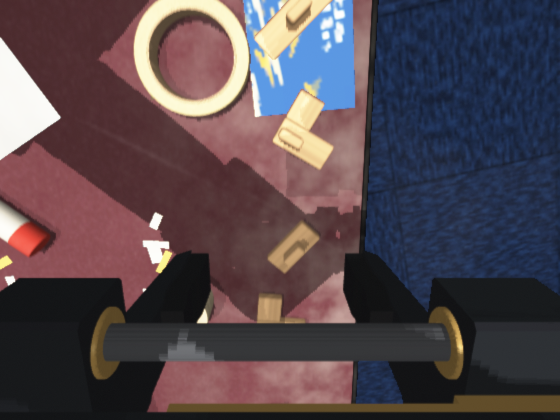

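Run:
```python
from h import *
P,I=load("w3"); crop(I,240,0,380,110,5.5,"c6");crop(I,250,80,350,180,6,"c7"); crop(I,250,210,340,280,8,"c8")
```

```text
(no output)
```

View pics/c7.png

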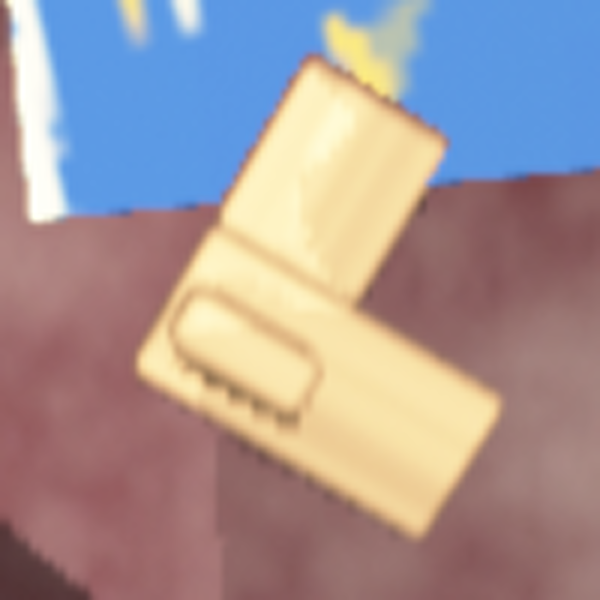

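View pics/c8.png

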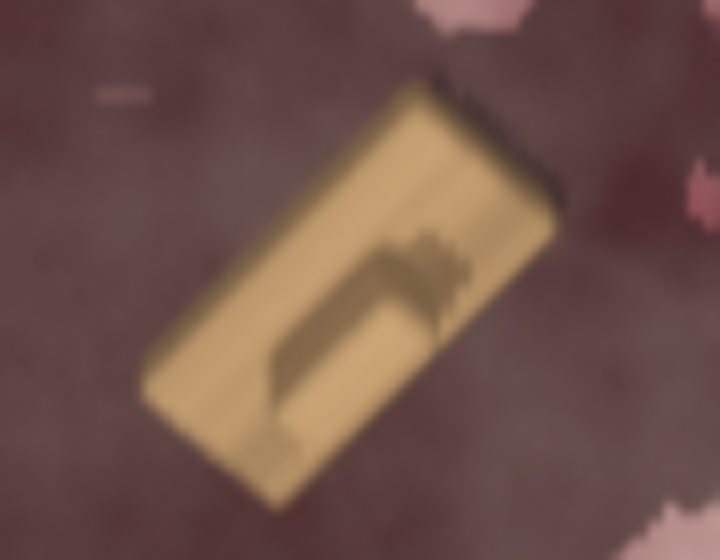

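View pics/c6.png

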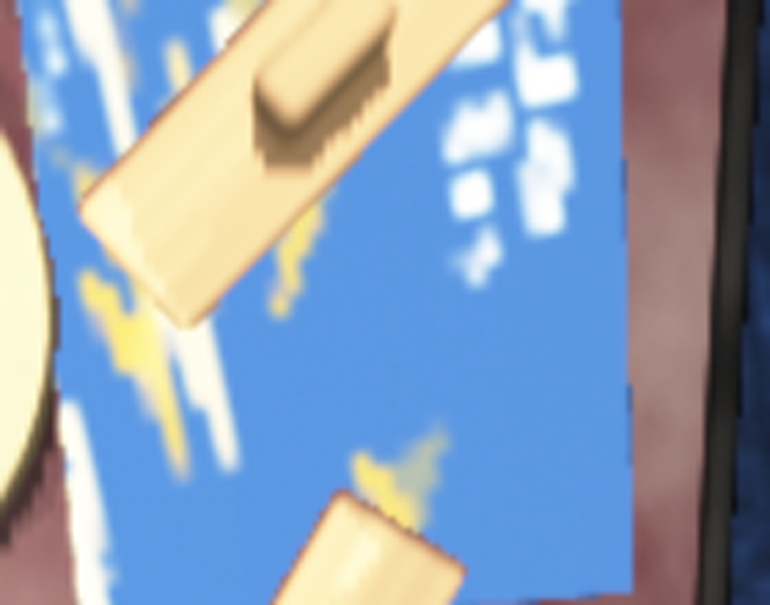

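```bash
cat >> h.py <<'E'
def ell(P,c,xe,ye,z=.012):
    """pixels: outer corner, outer end along x arm, outer end along y arm (top plate corners)"""
    c,xe,ye=[plane(P,*p,z)[:2] for p in (c,xe,ye)]
    a=xe-c;b=ye-c; br=np.array([b[1],-b[0]]); d=a/np.linalg.norm(a)+br/np.linalg.norm(br); d/=np.linalg.norm(d)
    n=np.array([-d[1],d[0]]); o=c+13.5e-3*(d+n)
    # alternative using ends
    o2=((xe-43.5e-3*d+13.5e-3*n)+(ye-43.5e-3*n+13.5e-3*d))/2
    print("ell origin",o,o2,"yaw deg",np.degrees(np.arctan2(d[1],d[0])),"arms",np.linalg.norm(a),np.linalg.norm(b))
def bar(P,pts,z=.012):
    w=np.array([plane(P,*p,z)[:2] for p in pts],np.float32)
    r=cv2.minAreaRect(w*1000); print("bar centre",w.mean(0),r)
    e=w[1]-w[0]; f=w[2]-w[3]; d=e+f; print("yaw",np.degrees(np.arctan2(d[1],d[0])),np.linalg.norm(e),np.linalg.norm(f),np.linalg.norm(w[3]-w[0]))
E
python3 - <<'E'
from h import *
P,I=load("w3"); A=lambda x,y:(250+x/6,80+y/6); B=lambda x,y:(250+x/8,210+y/8); C=lambda x,y:(240+x/5.5,y/5.5)
ell(P,A(138,365),A(420,537),A(312,58))
ribc=[plane(P,*A(*p),.034) for p in [(173,335),(305,400),(320,355),(195,293)]]; print("rib",np.mean(ribc,0))
bar(P,[B(147,392),B(428,100),B(558,222),B(280,510)])
print("longbar end",plane(P,*C(80,208),.012),plane(P,*C(188,327),.012)); print(plane(P,*C(325,50),.034))
E
```

```text
ell origin [ 0.4508 -0.2067] [ 0.4493 -0.2072] yaw deg -28.51409507474362 arms 0.05528008182824232 0.05534900896725317
rib [ 0.4496 -0.2062  0.034 ]
bar centre [ 0.4588 -0.3262] ((458.9227600097656, -326.3499755859375), (57.358707427978516, 25.376569747924805), 50.44831466674805)
yaw 50.805763 0.056164693 0.056232683 0.025404619
longbar end [ 0.4127 -0.1199  0.012 ] [ 0.4312 -0.1376  0.012 ]
[ 0.451  -0.0997  0.034 ]
```

```bash
python3 -m jog '[[4,[1,-3,-2],[0,0,-0.145]],[4,[2,-6,-6],[0,0,-0.29]],[4,[2.1,-8,-10],[0,0,-0.435]],[4,[2.1,-8,-14],[0,0,-0.58]],[4,[2.1,-8,-17],[0,0,-0.723]],[4,[2.1,-8,-17],[0,0,-0.723]]]'
python3 - <<'E'
from h import *
s=robot.observe(); print(s["time"],s["tcp_pos"],s["eef_rot"],s["finger_gap"]); P,I=snap("wrist","w4")
E
```

```text
time: 8.05
tcp_pos: [0.4577, -0.3207, 0.0518]
eef_rot: [-2.954, 1.058, 0.012]
wrist_force: [0.4, 0.1, 1.0]
finger_gap: 0.0399
8.05 [ 0.4577 -0.3207  0.0518] [-2.9539  1.0584  0.0116] 0.03987339341837652
```

View pics/w4.png

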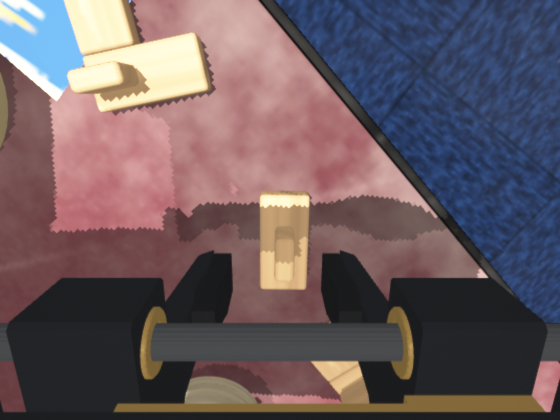

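```bash
python3 - <<'E'
from h import *
s=robot.observe(); print(s["tcp_pos"],s["eef_rot"]); P,I=load("w4"); crop(I,240,180,330,300,5,"c9")
E
python3 -m jog '[[4,[0,0,-1],[0,0,0]],[4,[0,0,-1.5],[0,0,0]]]'
```

```text
[ 0.4589 -0.3217  0.0546] [-2.9583  1.0523  0.0053]
time: 8.3
tcp_pos: [0.46, -0.3229, 0.0415]
eef_rot: [2.959, -1.054, 0.003]
wrist_force: [-0.8, 0.0, -0.1]
finger_gap: 0.04
```

View pics/c9.png

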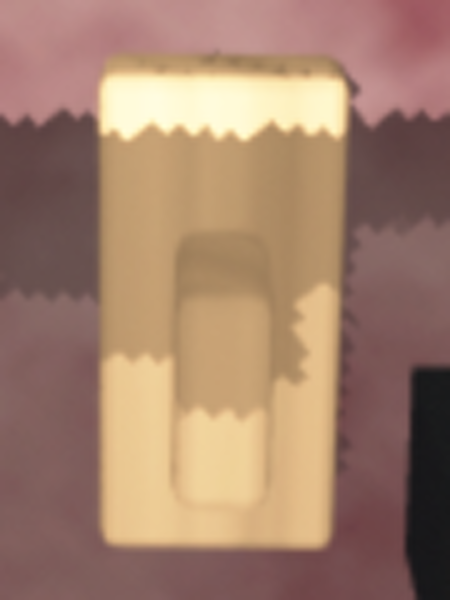

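Run:
```python
from h import *
P,I=load("w4");B=lambda x,y:(240+x/5,180+y/5)
bar(P,[B(102,545),B(102,75),B(347,75),B(332,545)])
bar(P,[B(175,505),B(175,295),B(270,295),B(267,505)],.034)
s=robot.observe(); print(s["tcp_pos"],s["eef_rot"])
```

```text
bar centre [ 0.4584 -0.3256] ((458.2554016113281, -325.5400085449219), (56.30347442626953, 26.525983810424805), 50.394630432128906)
yaw 50.158695 0.056123827 0.056046028 0.026527228
bar centre [ 0.4585 -0.3252] ((458.4836730957031, -325.2181396484375), (22.788997650146484, 9.286235809326172), 50.695980072021484)
yaw 50.64318 0.022761898 0.022750031 0.009286301
[ 0.46   -0.3229  0.0415] [ 2.9585 -1.054   0.0028]
```

```bash
python3 -m jog '[[3.5,[-0.1,-0.2,-1.5],[0,0,0]],[3.5,[-0.1,-0.2,-2.5],[0,0,0]],[0,[-0.1,-0.2,-2.5],[0,0,0]],[0,[-0.1,-0.2,-2.5],[0,0,0]],[0,[-0.1,-0.2,-2.5],[0,0,0]],[0,[-0.1,-0.2,-2.5],[0,0,0]],[0,[-0.1,-0.2,-2.5],[0,0,0]],[0,[-0.1,-0.2,1.5],[0,0,0]]]' 35
python3 -m jog '[[0,[0,0,4],[0,0,0]],[0,[0,3,6],[0,0,0.145]],[0,[-0.5,8,6],[0,0,0.29]],[0,[-1,13,6],[0,0,0.435]],[0,[-1.5,18,6],[0,0,0.58]],[0,[-2,23,6],[0,0,0.723]],[0,[-2,28,6],[0,0,0.723]],[0,[-2,28,6],[0,0,0.723]]]'
python3 - <<'E'
from h import *
s=robot.observe(); print(s["time"],s["tcp_pos"],s["eef_rot"],s["finger_gap"]); P,I=snap("wrist","w5")
E
```

```text
time: 9.1
tcp_pos: [0.4568, -0.3228, 0.0525]
eef_rot: [-2.954, 1.057, 0.012]
wrist_force: [0.6, -0.0, 0.1]
finger_gap: 0.0096
time: 9.9
tcp_pos: [0.4377, -0.04, 0.1158]
eef_rot: [-3.14, -0.066, 0.001]
wrist_force: [0.5, -0.4, -0.6]
finger_gap: 0.0094
9.9 [ 0.4377 -0.04    0.1158] [-3.1399 -0.0655  0.001 ] 0.009429466394598527
```

View pics/w5.png

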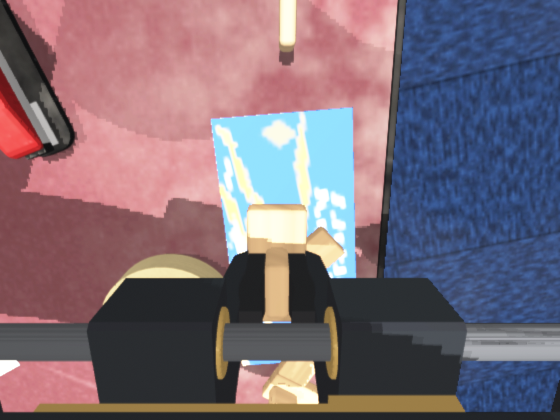

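```bash
python3 -m jog '[[0,[0,4,3],[0,0,0]],[0,[0,8,6],[0,0,0]],[0,[0,12,8],[0,0,0]],[0,[0,12,8],[0,0,0]]]'
python3 - <<'E'
from h import *
s=robot.observe(); print(s["time"],s["tcp_pos"],s["eef_rot"],s["finger_gap"]); P,I=snap("wrist","w6")
E
```

```text
time: 10.35
tcp_pos: [0.4397, 0.0775, 0.1983]
eef_rot: [-3.141, -0.061, -0.008]
wrist_force: [0.3, -0.1, -0.8]
finger_gap: 0.0099
10.35 [0.4397 0.0775 0.1983] [-3.141  -0.0612 -0.0083] 0.009863677028569494
```

View pics/w6.png

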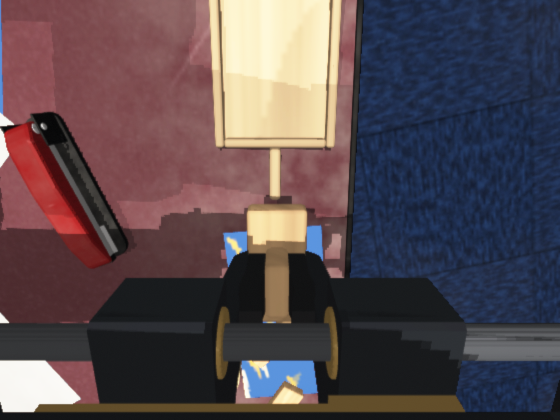

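Run:
```python
from h import *
P,I=load("w6");crop(I,200,0,350,200,3,"c10")
```

```text
(no output)
```

View pics/c10.png

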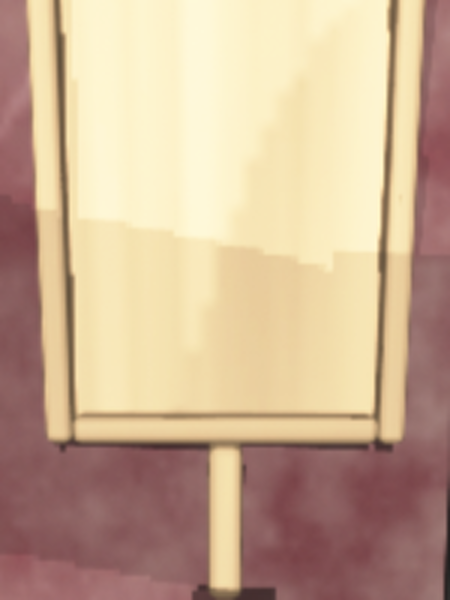

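Run:
```python
from h import *
P,I=load("w6");B=lambda x,y:(200+x/3,y/3)
L0,R0,L1,R1=[plane(P,*B(*p),.018)[:2] for p in [(48,440),(402,440),(29,0),(424,0)]]
print(L0,R0,L1,R1,np.linalg.norm(R0-L0))
for a,b in((L0,L1),(R0,R1)): d=b-a;print(np.degrees(np.arctan2(d[1],d[0])))
d=R0-L0;print(90+np.degrees(np.arctan2(d[1],d[0])))
th=np.radians(92); x=np.array([np.cos(th),np.sin(th)]);print("origin",(L0+R0)/2+.084*x)
print("paddle",plane(P,*B(225,590),.033), plane(P,*B(225,446),.033))
```

```text
[0.3846 0.1077] [0.4906 0.1119] [0.3804 0.225 ] [0.4863 0.2294] 0.1060705630820499
92.03440751012621
92.06984189843946
92.27870394594532
origin [0.4346 0.1938]
paddle [0.4392 0.0674 0.033 ] [0.4375 0.1101 0.033 ]
```

```bash
python3 -m jog '[[0,[1,4,-3],[0,0,0]],[0,[2,7.2,-7],[0,0,0]],[0,[2.6,7.2,-11],[0,0,0]],[0,[2.6,7.2,-14],[0,0,0]],[0,[2.6,7.2,-14],[0,0,0]]]'
python3 - <<'E'
from h import *
s=robot.observe(); print(s["time"],s["tcp_pos"],s["eef_rot"],s["finger_gap"]); P,I=snap("wrist","w7");crop(I,170,60,370,340,2.1,"c11")
E
```

```text
time: 10.9
tcp_pos: [0.4626, 0.1456, 0.0519]
eef_rot: [3.14, 0.054, -0.013]
wrist_force: [-0.6, 0.8, -0.2]
finger_gap: 0.0093
10.9 [0.4626 0.1456 0.0519] [ 3.1404  0.0536 -0.0133] 0.00930977847533064
```

View pics/w7.png

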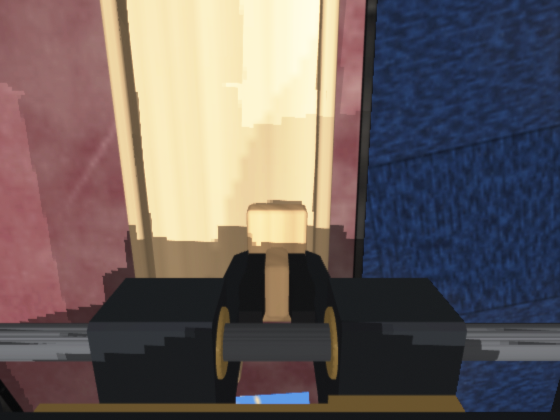

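Run:
```python
from h import *
P,I=load("w7")
a=plane(P,248,209,.049);b=plane(P,307,209,.049);print(a,b,(a+b)/2)
T=np.array([.4346,.1938]);th=np.radians(92);x=np.array([np.cos(th),np.sin(th)]);y=np.array([-x[1],x[0]])
m=((a+b)/2)[:2]; print("front mid in tray", (m-T)@x,(m-T)@y)
# tray inner edges at rim z .018 near rows
for u,v in [(145,200),(316,200),(329,200),(129,200)]: 
    q=plane(P,u,v,.018)[:2];print((q-T)@x,(q-T)@y)
s=robot.observe(); m=s["tcp_pos"][:2];print((m-T)@x,(m-T)@y)
```

```text
[0.4489 0.1737 0.049 ] [0.4743 0.1747 0.049 ] [0.4616 0.1742 0.049 ]
front mid in tray -0.020554196267238825 -0.026298196746806758
-0.025503814016260028 0.04261999720624531
-0.025222828887195264 -0.046003059209773114
-0.025201571103754122 -0.05270779033719948
-0.025530235370592416 0.05095332496412677
-0.048946034831988366 -0.02769913020270275
```

```bash
python3 -m jog '[[0,[0.4,0.4,0],[0,0,0]],[0,[0.4,0.4,-1],[0,0,0]],[0,[0.4,0.4,-2],[0,0,0]],[0,[0.4,0.4,-2.8],[0,0,0]],[0,[0.4,0.4,-3],[0,0,0]],[0,[0.4,0.4,-3],[0,0,0]]]'
```

```text
time: 11.55
tcp_pos: [0.4683, 0.1514, 0.0254]
eef_rot: [3.141, 0.057, -0.001]
wrist_force: [0.6, 0.1, -0.0]
finger_gap: 0.0096
```

```bash
python3 -m jog '[[0,[0,0,-0.2],[0,0,0]],[0,[0,0,-0.4],[0,0,0]],[0,[0,0,-0.4],[0,0,0]]]'
```

```text
time: 11.85
tcp_pos: [0.4689, 0.1514, 0.0222]
eef_rot: [-3.141, -0.057, -0.001]
wrist_force: [-0.9, -0.1, 3.9]
finger_gap: 0.0098
```

```bash
python3 -m jog '[[2.5,[0,0,0],[0,0,0]],[2.5,[0,0,0],[0,0,0]],[2.5,[0,0,0],[0,0,0]],[2.5,[0,0,3],[0,0,0]],[2.5,[0,0,7],[0,0,0]],[2.5,[-1,-3,11],[0,0,0]],[2.5,[-3,-7,15],[0,0,0]],[2.5,[-3,-7,15],[0,0,0]]]'
python3 - <<'E'
from h import *
s=robot.observe(); print(s["time"],s["tcp_pos"],s["eef_rot"],s["finger_gap"]); P,I=snap("wrist","w8");snap("scene","sc8")
crop(I,200,0,350,200,3,"c12")
E
```

```text
time: 12.65
tcp_pos: [0.4388, 0.0796, 0.1748]
eef_rot: [3.14, 0.054, 0.008]
wrist_force: [1.3, -0.4, -0.2]
finger_gap: 0.0249
12.65 [0.4388 0.0796 0.1748] [3.1402 0.0539 0.0081] 0.02493707805394162
```

View pics/w8.png

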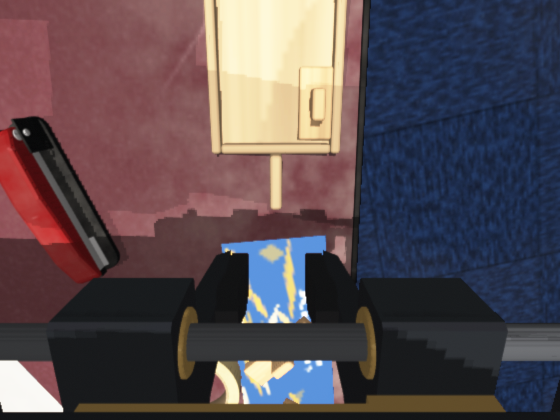

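View pics/c12.png

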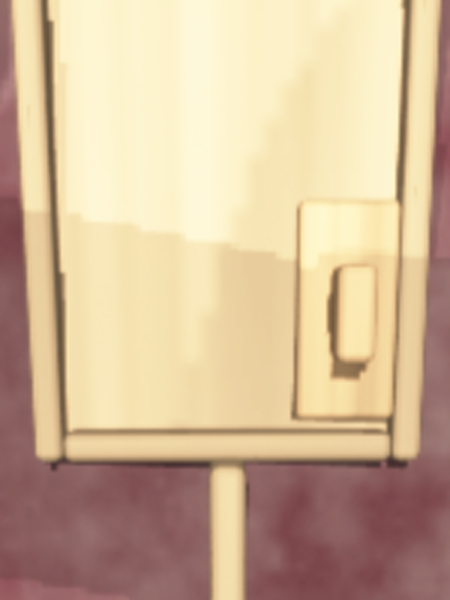

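View pics/sc8.png

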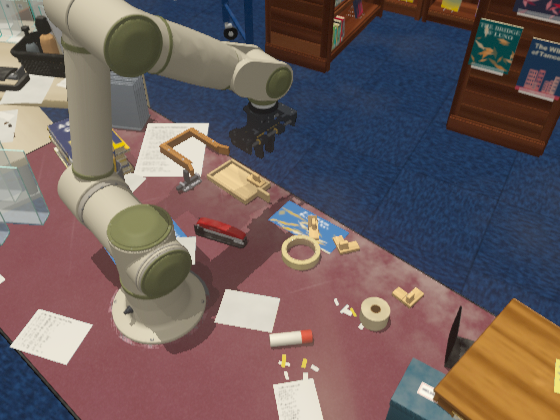

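```bash
cat >> h.py <<'E'
def tray(P,L,R,z=.018,yaw=92.):
    L,R=[plane(P,*p,z)[:2] for p in (L,R)]
    th=np.radians(yaw);x=np.array([np.cos(th),np.sin(th)]);y=np.array([-x[1],x[0]])
    d=R-L; o=(L+R)/2+.084*x; print("tray",o,np.linalg.norm(d),90+np.degrees(np.arctan2(d[1],d[0])))
    return o,x,y
E
python3 - <<'E'
from h import *
P,I=load("w8");B=lambda x,y:(200+x/3,y/3)
o,x,y=tray(P,B(36,457),B(419,457))
for n,p in [("FL",(298,202)),("FR",(400,202)),("RR",(392,417)),("RL",(295,417))]:
    q=plane(P,*B(*p),.018)[:2]-o; print(n,q@x*1e3,q@y*1e3)
for p in [(36,457),(14,0),(419,457),(439,0)]: 
    q=plane(P,*B(*p),.018)[:2]-o; print(q@x*1e3,q@y*1e3)
E
```

```text
tray [0.4346 0.194 ] 0.10694813277800934 92.00817657550861
FL -17.348436594835903 -18.37155270888422
FR -17.3180852337799 -45.06343806246106
RR -72.94048922101292 -45.433695234620515
RL -72.94873943030478 -18.608209682578565
-84.00763118581885 53.47406584448842
29.57466122238191 53.17205794440104
-83.9923688141812 -53.4740658444884
29.769186055397693 -52.59684222527576
```

```bash
python3 -m jog '[[3.5,[0,-4,2],[0,0,-0.145]],[3.5,[0.5,-8,2],[0,0,-0.29]],[3.5,[1,-12,0],[0,0,-0.435]],[3.5,[1.3,-16,-3],[0,0,-0.58]],[3.5,[1.3,-17.7,-7],[0,0,-0.725]],[3.5,[1.3,-17.7,-10],[0,0,-0.8]],[3.5,[1.3,-17.7,-10],[0,0,-0.8]],[3.5,[1.3,-17.7,-10],[0,0,-0.8]]]'
python3 - <<'E'
from h import *
s=robot.observe(); print(s["time"],s["tcp_pos"],s["eef_rot"],s["finger_gap"]); P,I=snap("wrist","w9")
E
```

```text
time: 13.55
tcp_pos: [0.4517, -0.0948, 0.0714]
eef_rot: [-2.917, 1.167, 0.003]
wrist_force: [-0.0, 0.1, 0.3]
finger_gap: 0.0353
13.55 [ 0.4517 -0.0948  0.0714] [-2.9167  1.1665  0.0028] 0.03530488798554545
```

View pics/w9.png

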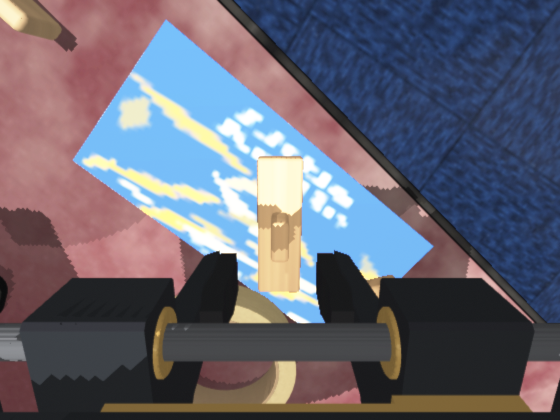

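Run:
```python
from h import *
P,I=load("w9")
bar(P,[(258,291),(258,158),(302,158),(299,291)])
bar(P,[(272,261),(271.5,221),(289,221),(288.5,261)],.034)
s=robot.observe(); print(s["tcp_pos"],s["eef_rot"],2*np.degrees(np.arctan2(s["eef_rot"][1],s["eef_rot"][0])))
```

```text
bar centre [ 0.4516 -0.0968] ((451.4007873535156, -96.59212493896484), (85.39610290527344, 26.195831298828125), 46.3698616027832)
yaw 46.003197 0.08534344 0.08530612 0.02619598
bar centre [ 0.4523 -0.0967] ((452.285888671875, -96.69129180908203), (23.496051788330078, 9.389049530029297), 46.53302764892578)
yaw 46.65839 0.023496611 0.023493132 0.009163166
[ 0.4522 -0.0951  0.0723] [-2.9169  1.1666 -0.0009] 316.40394423954194
```

```bash
python3 -m jog '[[3.5,[0,-0.1,-3],[0,0,0]],[3.5,[0,-0.1,-5],[0,0,0]],[3.5,[0,-0.1,-5.7],[0,0,0]],[0,[0,-0.1,-5.7],[0,0,0]],[0,[0,-0.1,-5.7],[0,0,0]],[0,[0,-0.1,-5.7],[0,0,0]],[0,[0,-0.1,-5.7],[0,0,0]],[0,[0,-0.1,-5.7],[0,0,0]]]'
python3 -m jog '[[0,[0,0,3],[0,0,0]],[0,[0,0,6],[0,0,0.145]],[0,[0,4,8],[0,0,0.29]],[0,[-0.3,9,8],[0,0,0.435]],[0,[0,14,8],[0,0,0.58]],[0,[0.5,19,7],[0,0,0.725]],[0,[0.8,23,6],[0,0,0.8]],[0,[0.8,23,6],[0,0,0.8]]]'
```

```text
time: 14.4
tcp_pos: [0.4522, -0.0968, 0.0157]
eef_rot: [2.915, -1.171, 0.003]
wrist_force: [-0.7, 1.3, 6.4]
finger_gap: 0.0102
time: 15.2
tcp_pos: [0.4586, 0.1371, 0.074]
eef_rot: [-3.14, -0.068, 0.002]
wrist_force: [-0.7, 0.1, -1.1]
finger_gap: 0.0097
```

```bash
python3 -m jog '[[0,[0.3,4,0],[0,0,-0.008]],[0,[0.6,8.7,0],[0,0,-0.008]],[0,[0.6,8.7,-1.8],[0,0,-0.008]],[0,[0.6,8.7,-1.8],[0,0,-0.008]]]'
python3 - <<'E'
from h import *
s=robot.observe(); print(s["time"],s["tcp_pos"],s["eef_rot"],s["finger_gap"]); P,I=snap("wrist","w10")
E
```

```text
time: 15.6
tcp_pos: [0.4645, 0.2204, 0.0555]
eef_rot: [3.141, 0.045, -0.005]
wrist_force: [-0.3, 0.5, 0.4]
finger_gap: 0.0098
15.6 [0.4645 0.2204 0.0555] [ 3.1405  0.0453 -0.0046] 0.009778055716870484
```

View pics/w10.png

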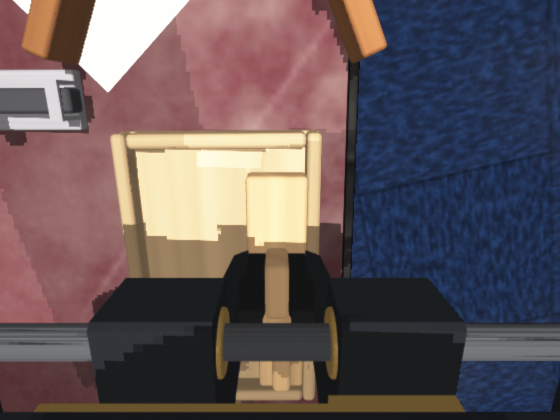

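Run:
```python
from h import *
P,I=load("w10")
s=robot.observe();print(s["tcp_pos"],s["eef_rot"])
o=np.array([.4346,.194]);th=np.radians(92);x=np.array([np.cos(th),np.sin(th)]);y=np.array([-x[1],x[0]])
for n,u,v,z in [("FL",247.5,175,.0525),("FR",307,176,.0525),("noseL",113,136,.018),("noseR",320,133,.018),("noseL",113,136,.018),("inR",305,146,.018)]:
    q=plane(P,u,v,z)[:2]-o; print(n,q@x*1e3,q@y*1e3)
```

```text
[0.4651 0.2198 0.0564] [ 3.1407  0.0435 -0.0029]
FL 68.80799739329515 -18.49729257939807
FR 68.28325922362369 -43.450954538805725
noseL 81.75969977821815 51.39044940743167
noseR 82.7905179900811 -52.32595443310029
noseL 81.75969977821815 51.39044940743167
inR 76.36734293458038 -44.95652940835007
```

```bash
python3 -m jog '[[0,[0,0.35,0],[0,0,0.008]],[0,[0,0.35,-1],[0,0,0.008]],[0,[0,0.35,-2],[0,0,0.008]],[0,[0,0.35,-3],[0,0,0.008]],[0,[0,0.35,-3.3],[0,0,0.008]],[0,[0,0.35,-3.4],[0,0,0.008]],[0,[0,0.35,-3.4],[0,0,0.008]]]'
```

```text
time: 16.35
tcp_pos: [0.4656, 0.2239, 0.0227]
eef_rot: [3.141, 0.056, -0.0]
wrist_force: [0.0, -1.3, -0.8]
finger_gap: 0.0096
```

```bash
python3 -m jog '[[0,[0,0,-0.15],[0,0,0]],[0,[0,0,-0.15],[0,0,0]],[2.5,[0,0,-0.1],[0,0,0]],[2.5,[0,0,-0.1],[0,0,0]],[2.5,[0,0,-0.1],[0,0,0]],[2.5,[0,0,3],[0,0,0]],[2.5,[0,-4,8],[0,0,0]],[2.5,[-2,-8,13],[0,0,0]]]'
python3 -m jog '[[3.5,[-1,-5,4],[0,0,0.145]],[3.5,[-1,-8,6],[0,0,0.29]],[3.5,[-1,-8,6],[0,0,0.29]]]'
python3 - <<'E'
from h import *
s=robot.observe(); print(s["time"],s["tcp_pos"],s["eef_rot"],s["finger_gap"]); P,I=snap("wrist","w11")
E
```

```text
time: 17.15
tcp_pos: [0.4535, 0.1617, 0.1308]
eef_rot: [3.141, 0.058, 0.001]
wrist_force: [1.4, -0.4, 1.5]
finger_gap: 0.0254
time: 17.45
tcp_pos: [0.4441, 0.0798, 0.1924]
eef_rot: [3.098, 0.512, 0.008]
wrist_force: [0.8, -0.3, -1.6]
finger_gap: 0.0353
17.45 [0.4441 0.0798 0.1924] [3.0978 0.5117 0.0078] 0.035250804097261015
```

View pics/w11.png

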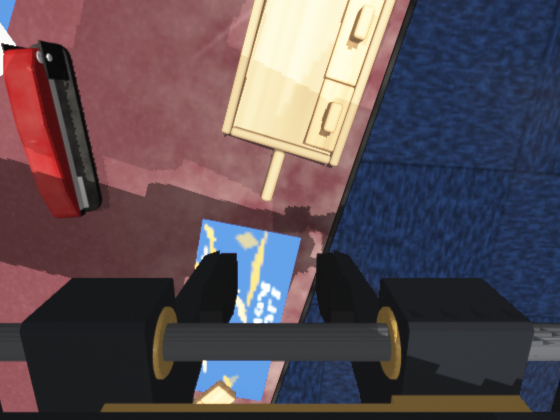

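```bash
python3 -m jog '[[3.5,[0,-5,0],[0,0,0.145]],[3.5,[0,-10,0],[0,0,0.29]],[3.5,[0.3,-15,-2],[0,0,0.435]],[3.5,[0.6,-20,-4],[0,0,0.58]],[3.5,[0.6,-25,-7],[0,0,0.725]],[3.5,[0.6,-28.6,-10],[0,0,0.745]],[3.5,[0.6,-28.6,-11.5],[0,0,0.745]],[3.5,[0.6,-28.6,-11.5],[0,0,0.745]]]'
python3 - <<'E'
from h import *
s=robot.observe(); print(s["time"],s["tcp_pos"],s["eef_rot"],s["finger_gap"]); P,I=snap("wrist","w12")
E
```

```text
time: 18.3
tcp_pos: [0.4474, -0.2045, 0.0697]
eef_rot: [-2.699, -1.593, 0.005]
wrist_force: [-0.9, 0.3, -0.0]
finger_gap: 0.0349
18.3 [ 0.4474 -0.2045  0.0697] [-2.6995 -1.5929  0.0046] 0.03488199209500099
```

View pics/w12.png

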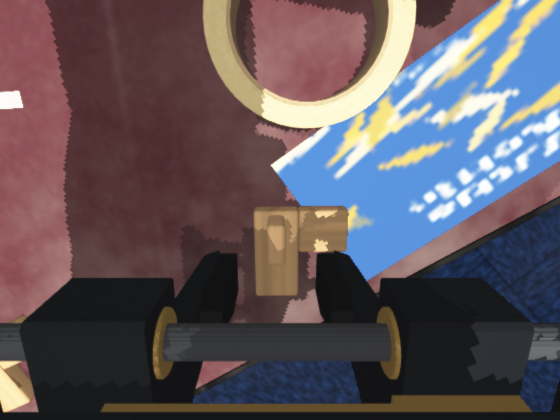

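Run:
```python
from h import *
P,I=load("w12");crop(I,240,195,360,305,6,"c13")
s=robot.observe();print(s["tcp_pos"],s["eef_rot"])
```

```text
[ 0.4481 -0.2034  0.0715] [-2.6999 -1.5952  0.0032]
```

View pics/c13.png

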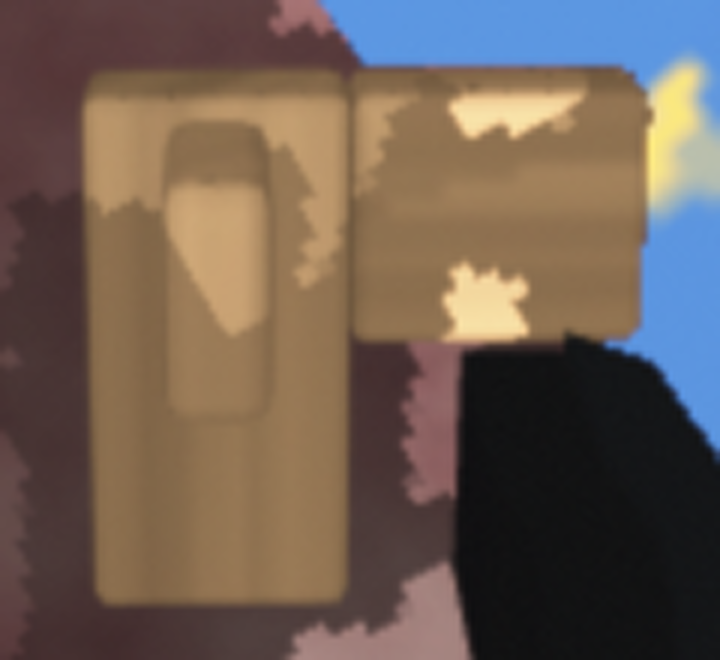

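Run:
```python
from h import *
P,I=load("w12");B=lambda x,y:(240+x/6,195+y/6)
ell(P,B(86,97),B(97,603),B(643,94))
bar(P,[B(165,185),B(170,415),B(270,415),B(268,185)],.034)
```

```text
ell origin [ 0.4496 -0.2052] [ 0.4486 -0.2059] yaw deg -28.581936344624744 arms 0.05598246881970027 0.05487550326302562
bar centre [ 0.4486 -0.2053] ((448.6342468261719, -205.2598114013672), (9.185193061828613, 22.49708366394043), 61.9432373046875)
yaw -28.027437 0.022366786 0.022368507 0.009163201
```

```bash
python3 -m jog '[[3.0,[0.1,-0.15,-3],[0,0,0]],[3.0,[0.1,-0.15,-5],[0,0,0]],[3.0,[0.1,-0.15,-5.6],[0,0,0]],[0,[0.1,-0.15,-5.6],[0,0,0]],[0,[0.1,-0.15,-5.6],[0,0,0]],[0,[0.1,-0.15,-5.6],[0,0,0]],[0,[0.1,-0.15,-5.6],[0,0,0]],[0,[0.1,-0.15,-5.6],[0,0,0]]]'
python3 -m jog '[[0,[0,0,3],[0,0,0]],[0,[0,0,6],[0,0,0.145]],[0,[-0.3,4,8],[0,0,0.29]],[0,[-1,9,8],[0,0,0.435]],[0,[-2,14,8],[0,0,0.535]],[0,[-2.5,19,8],[0,0,0.535]],[0,[-3,24,8],[0,0,0.535]],[0,[-3.5,29,8],[0,0,0.535]]]'
```

```text
time: 19.15
tcp_pos: [0.4508, -0.2051, 0.0197]
eef_rot: [2.701, 1.602, 0.002]
wrist_force: [0.5, 2.8, 7.3]
finger_gap: 0.0095
time: 19.95
tcp_pos: [0.4149, 0.0845, 0.0992]
eef_rot: [2.182, 2.259, 0.001]
wrist_force: [-0.2, -0.5, -0.2]
finger_gap: 0.0099
```

```bash
python3 -m jog '[[0,[-0.7,3,-1],[0,0,0]],[0,[-0.7,5,-2.5],[0,0,0]],[0,[-0.7,5,-4.2],[0,0,0]],[0,[-0.7,5,-4.2],[0,0,0]]]'
python3 - <<'E'
from h import *
s=robot.observe(); print(s["time"],s["tcp_pos"],s["eef_rot"],s["finger_gap"]); P,I=snap("wrist","w13")
E
```

```text
time: 20.35
tcp_pos: [0.4073, 0.1331, 0.0556]
eef_rot: [-2.179, -2.26, 0.003]
wrist_force: [0.6, -0.1, 0.2]
finger_gap: 0.0097
20.35 [0.4073 0.1331 0.0556] [-2.1795 -2.26    0.0032] 0.009658786201043292
```

View pics/w13.png

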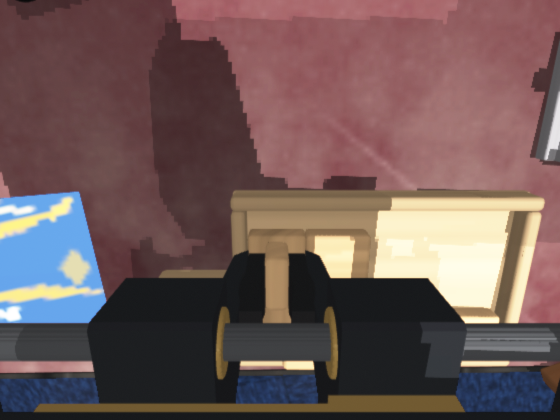

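Run:
```python
from h import *
P,I=load("w13");crop(I,225,180,385,290,5,"c14")
s=robot.observe();print(s["tcp_pos"],s["eef_rot"])
```

```text
[0.408  0.1327 0.0566] [-2.1813 -2.2599  0.0014]
```

View pics/c14.png

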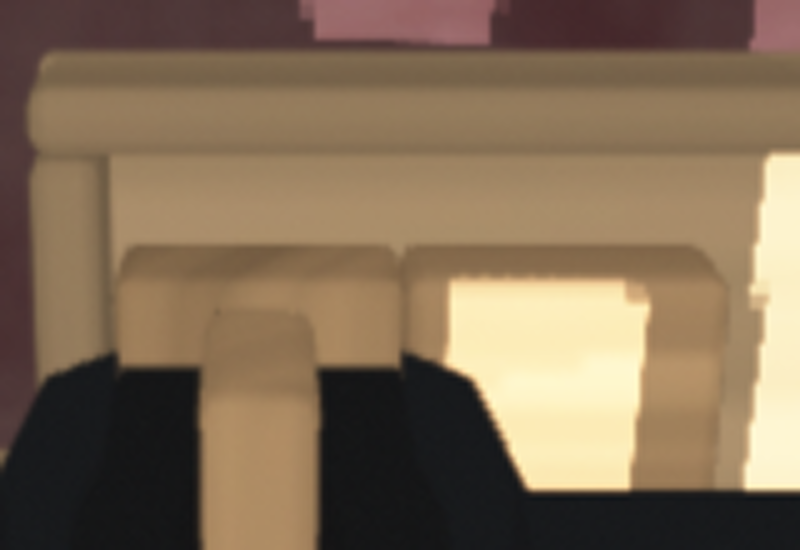

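Run:
```python
from h import *
P,I=load("w13");B=lambda x,y:(225+x/5,180+y/5)
o=np.array([.4346,.194]);th=np.radians(92);x=np.array([np.cos(th),np.sin(th)]);y=np.array([-x[1],x[0]])
for n,p,z in [("ell outer",(120,277),.052),("yend",(722,285),.052),("rim outer",(32,92),.018),("rim inner",(112,152),.018),("rim R outer",(700,88),.018)]:
    q=plane(P,*B(*p),z)[:2]-o; print(n,q@x*1e3,q@y*1e3)
q=robot.observe()["tcp_pos"][:2]-o; print(q@x*1e3,q@y*1e3)
```

```text
ell outer -71.98984088815011 45.94616155780257
yend -18.597055553257675 45.32464595124026
rim outer -83.58514555918495 53.584485090008926
rim inner -75.28473884874299 46.983015784164664
rim R outer -13.180271253266358 54.20559924877646
-60.32900517904649 28.675909204593548
```

```bash
python3 -m jog '[[0,[0.2,0.25,0],[0,0,0]],[0,[0.2,0.25,-1],[0,0,0]],[0,[0.2,0.25,-2],[0,0,0]],[0,[0.2,0.25,-2.8],[0,0,0]],[0,[0.2,0.25,-2.8],[0,0,0]]]';python3 -m jog '[[0,[0,0,-0.2],[0,0,0]],[0,[0,0,-0.3],[0,0,0]],[0,[0,0,-0.3],[0,0,0]]]'
```

```text
time: 20.9
tcp_pos: [0.4097, 0.135, 0.0274]
eef_rot: [-2.181, -2.259, 0.003]
wrist_force: [-0.7, -0.5, -1.1]
finger_gap: 0.0095
time: 21.2
tcp_pos: [0.4105, 0.1352, 0.0258]
eef_rot: [2.182, 2.26, 0.001]
wrist_force: [-0.1, 0.0, -0.2]
finger_gap: 0.0092
```

```bash
python3 -m jog '[[0,[0,0,-0.2],[0,0,0]],[0,[0,0,-0.2],[0,0,0]]]'
```

```text
time: 21.4
tcp_pos: [0.4108, 0.1352, 0.0253]
eef_rot: [2.181, 2.26, 0.001]
wrist_force: [-8.9, -2.8, 28.6]
finger_gap: 0.0097
```

```bash
python3 -m jog '[[0,[0,0,0.1],[0,0,0]],[2.5,[0,0,0.15],[0,0,0]],[2.5,[0,0,0.15],[0,0,0]],[2.5,[0,0,0.15],[0,0,0]],[2.5,[0,0,3],[0,0,0]],[2.5,[0,0,7],[0,0,0]],[2.5,[0,-4,11],[0,0,0]],[2.5,[0,-4,15],[0,0,0]]]'
python3 - <<'E'
from h import *
s=robot.observe(); print(s["time"],s["tcp_pos"],s["eef_rot"],s["finger_gap"]); P,I=snap("wrist","w14");snap("scene","sc14")
E
```

```text
time: 22.2
tcp_pos: [0.4097, 0.0935, 0.1743]
eef_rot: [-2.182, -2.258, 0.003]
wrist_force: [0.5, 0.3, -0.3]
finger_gap: 0.0254
22.2 [0.4097 0.0935 0.1743] [-2.1825 -2.2579  0.0027] 0.025390813530413232
```

View pics/w14.png

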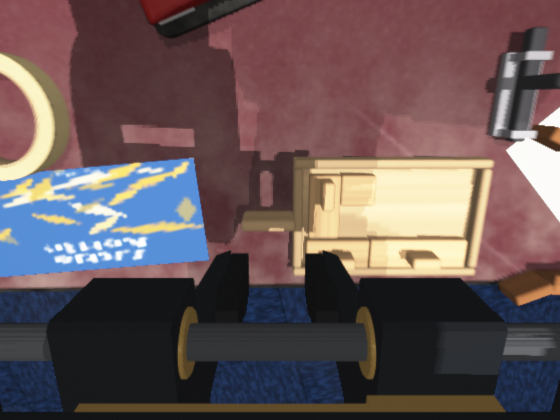

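View pics/sc14.png

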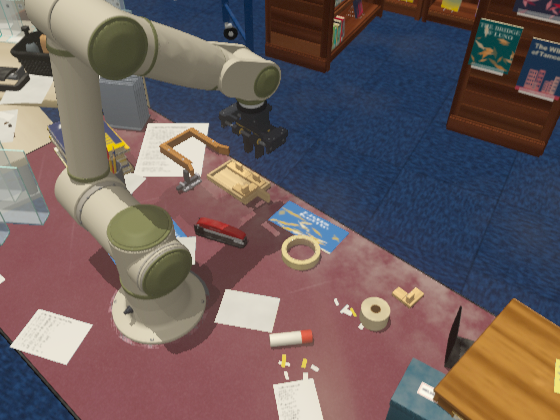

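Run:
```python
from h import *
P,I=load("w14");crop(I,285,145,500,285,3.7,"c15")
P,I=load("sc14");crop(I,380,270,440,320,8,"c16")
```

```text
(no output)
```

View pics/c15.png

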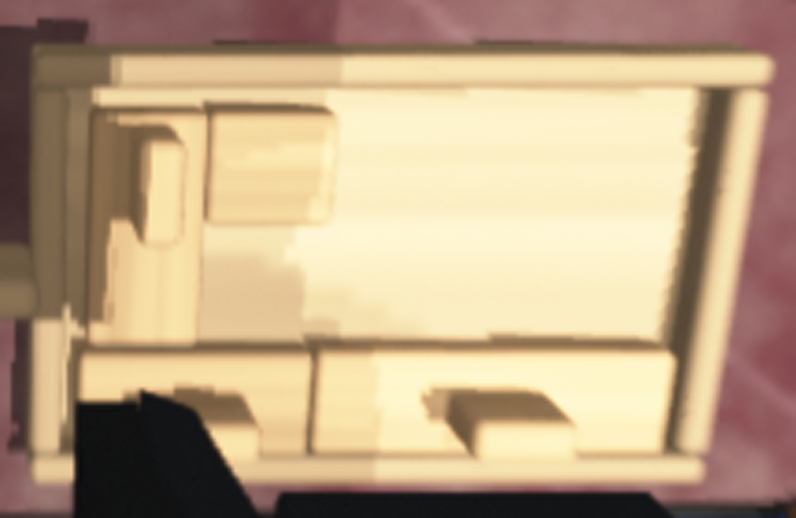

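View pics/c16.png

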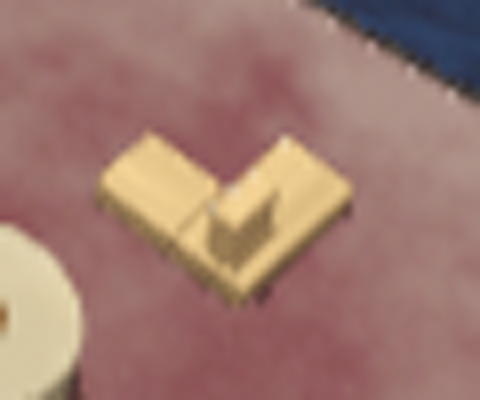

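Run:
```python
from h import *
P,I=load("sc14");B=lambda x,y:(380+x/8,270+y/8)
ell(P,B(240,290),B(350,190),B(98,180))
```

```text
ell origin [ 0.4332 -0.4319] [ 0.4322 -0.4327] yaw deg -2.989556804790859 arms 0.05496981282511317 0.05499303163196335
```

```bash
python3 -m jog '[[3.5,[0.2,-5,0],[0,0,0]],[3.5,[0.4,-10,0],[0,0,0]],[3.5,[0.6,-15,0],[0,0,0]],[3.5,[0.8,-20,0],[0,0,-0.02]],[3.5,[1,-25,0],[0,0,-0.04]],[3.5,[1.2,-30,0],[0,0,-0.085]],[3.5,[1.5,-35,0],[0,0,-0.085]],[3.5,[2,-40,0],[0,0,-0.085]]]'
python3 -m jog '[[3.5,[0.1,-5,-2],[0,0,0]],[3.5,[0.3,-10,-4],[0,0,0]],[3.5,[0.3,-12.5,-7],[0,0,0]],[3.5,[0.3,-12.5,-10],[0,0,0]],[3.5,[0.3,-12.5,-10],[0,0,0]],[3.5,[0.3,-12.5,-10],[0,0,0]]]'
python3 - <<'E'
from h import *
s=robot.observe(); print(s["time"],s["tcp_pos"],s["eef_rot"],s["finger_gap"]); P,I=snap("wrist","w15");crop(I,220,195,360,305,5.5,"c17")
E
```

```text
time: 23.1
tcp_pos: [0.4299, -0.306, 0.1725]
eef_rot: [-2.276, -2.164, -0.0]
wrist_force: [0.4, 0.4, -0.1]
finger_gap: 0.0351
time: 23.7
tcp_pos: [0.4335, -0.4287, 0.0735]
eef_rot: [-2.275, -2.165, -0.0]
wrist_force: [0.5, -0.2, -0.4]
finger_gap: 0.035
23.7 [ 0.4335 -0.4287  0.0735] [-2.2748 -2.1653 -0.0003] 0.035031156098727124
```

View pics/w15.png

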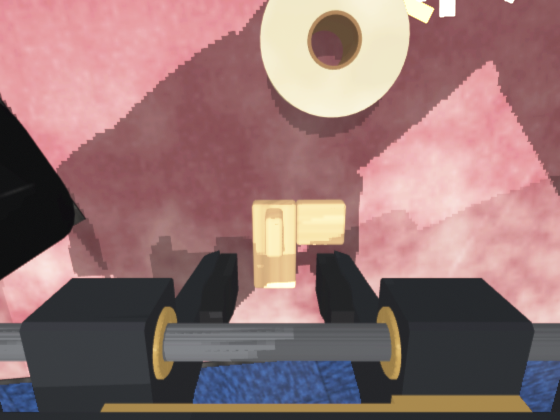

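View pics/c17.png

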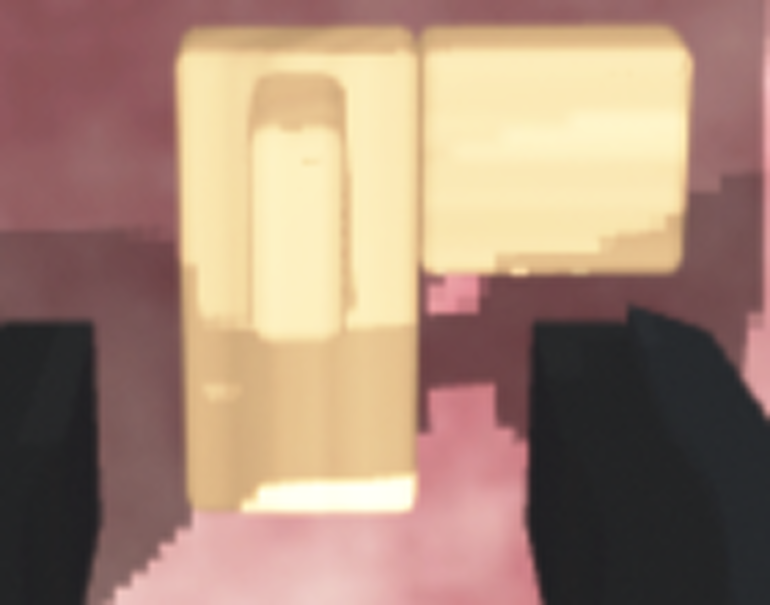

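Run:
```python
from h import *
P,I=load("w15");B=lambda x,y:(220+x/5.5,195+y/5.5)
ell(P,B(180,50),B(190,510),B(690,50))
bar(P,[B(250,127),B(257,340),B(342,340),B(343,127)],.034)
s=robot.observe();print(s["tcp_pos"],2*np.degrees(np.arctan2(s["eef_rot"][1],s["eef_rot"][0])))
```

```text
ell origin [ 0.4329 -0.4291] [ 0.4325 -0.4298] yaw deg -2.6995202946230004 arms 0.05607542696500366 0.05552742976171972
bar centre [ 0.4323 -0.4297] ((432.2724304199219, -429.8258361816406), (9.155567169189453, 22.861330032348633), 87.27113342285156)
yaw -2.094486 0.02285925 0.022854675 0.009155575
[ 0.4339 -0.4291  0.0748] 87.19034866410469
```

```bash
python3 -m jog '[[3.0,[-0.15,0,-3],[0,0,0]],[3.0,[-0.15,0,-5],[0,0,0]],[3.0,[-0.15,0,-5.9],[0,0,0]],[0,[-0.15,0,-5.9],[0,0,0]],[0,[-0.15,0,-5.9],[0,0,0]],[0,[-0.15,0,-5.9],[0,0,0]],[0,[-0.15,0,-5.9],[0,0,0]],[0,[-0.15,0,-5.9],[0,0,0]]]'
python3 -m jog '[[0,[0,0,3],[0,0,0]],[0,[0,0,7],[0,0,0]],[0,[0,5,10],[0,0,0]],[0,[-0.5,10,10],[0,0,0]],[0,[-1,15,10],[0,0,0.04]],[0,[-1.5,20,10],[0,0,0.085]],[0,[-2,25,10],[0,0,0.085]],[0,[-2,30,10],[0,0,0.085]]]'
python3 -m jog '[[0,[0,5,0],[0,0,0]],[0,[-0.5,10,0],[0,0,0]],[0,[-0.8,15,0],[0,0,0]],[0,[-0.8,20,0],[0,0,0]],[0,[-0.8,25,0],[0,0,0]],[0,[-0.8,30,0],[0,0,0]],[0,[-0.8,33,0],[0,0,0]],[0,[-0.8,33,0],[0,0,0]]]'
```

```text
time: 24.55
tcp_pos: [0.4324, -0.4298, 0.0162]
eef_rot: [2.274, 2.164, -0.0]
wrist_force: [0.1, 1.8, 6.6]
finger_gap: 0.0098
time: 25.35
tcp_pos: [0.4113, -0.1357, 0.1151]
eef_rot: [2.182, 2.259, 0.0]
wrist_force: [1.2, 0.4, -0.9]
finger_gap: 0.01
time: 26.15
tcp_pos: [0.4036, 0.1954, 0.115]
eef_rot: [2.177, 2.265, 0.002]
wrist_force: [0.8, -0.2, -0.4]
finger_gap: 0.0096
```

```bash
python3 -m jog '[[0,[0.1,1.6,-2],[0,0,0]],[0,[0.1,1.6,-5],[0,0,0]],[0,[0.1,1.6,-5.7],[0,0,0]],[0,[0.1,1.6,-5.7],[0,0,0]]]'
python3 - <<'E'
from h import *
s=robot.observe(); print(s["time"],s["tcp_pos"],s["eef_rot"],s["finger_gap"]); P,I=snap("wrist","w16")
crop(I,120,170,400,340,2.8,"c18")
E
```

```text
time: 26.55
tcp_pos: [0.4047, 0.2078, 0.0574]
eef_rot: [-2.182, -2.259, 0.002]
wrist_force: [1.2, 0.3, -0.7]
finger_gap: 0.0095
26.55 [0.4047 0.2078 0.0574] [-2.1823 -2.2587  0.0024] 0.009546593266994556
```

View pics/w16.png

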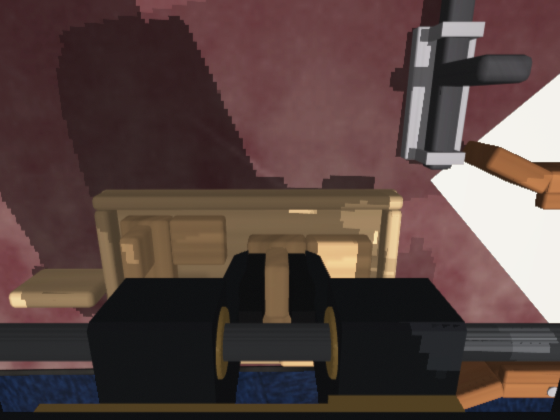

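View pics/c18.png

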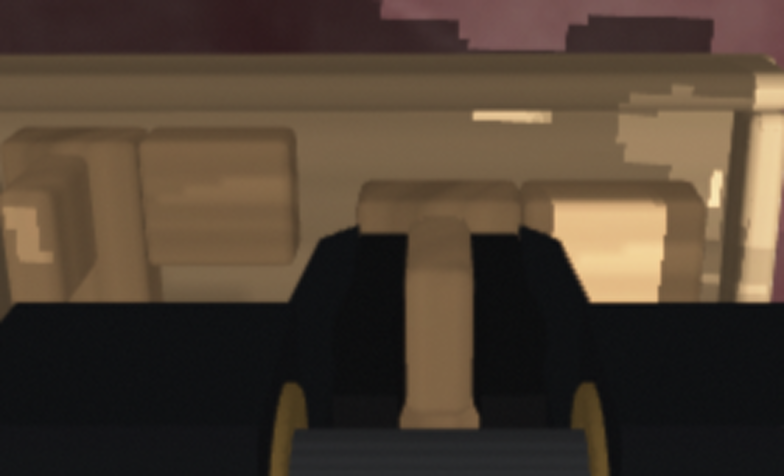

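Run:
```python
from h import *
P,I=load("w16");B=lambda x,y:(120+x/2.8,170+y/2.8)
o=np.array([.4346,.194]);th=np.radians(92);x=np.array([np.cos(th),np.sin(th)]);y=np.array([-x[1],x[0]])
for n,p,z in [("ell outer",(360,203),.054),("yend",(700,203),.054),("rim outer",(300,72),.018),("noseR outer",(787,78),.018),("ellA outer",(150,140),.018),("ellA end",(295,145),.018),("rim in",(300,110),.018)]:
    q=plane(P,*B(*p),z)[:2]-o; print(n,q@x*1e3,q@y*1e3)
s=robot.observe();q=s["tcp_pos"][:2]-o; print(s["tcp_pos"],q@x*1e3,q@y*1e3)
print(plane(P,97,195,.018))
```

```text
ell outer 2.5673516057592938 42.66374635364491
yend 56.600915336000334 42.71012134970218
rim outer -11.221169366062778 54.5693573440722
noseR outer 81.27330463547085 53.46960822011504
ellA outer -40.77326740542394 40.926729978101264
ellA end -12.750314537193516 39.927679689704874
rim in -11.50963901643344 47.0272390062005
[0.4053 0.208  0.0583] 15.012822621855278 28.752213458608047
[0.3825 0.1118 0.018 ]
```

```bash
python3 -m jog '[[0,[0,0,-1],[0,0,0]],[0,[0,0,-2],[0,0,0]],[0,[0,0,-3],[0,0,0]],[0,[0,0,-3.3],[0,0,0]],[0,[0,0,-3.3],[0,0,0]]]';python3 -m jog '[[0,[0,0,-0.15],[0,0,0]],[0,[0,0,-0.15],[0,0,0]]]'
```

```text
time: 27.1
tcp_pos: [0.4047, 0.2085, 0.024]
eef_rot: [-2.182, -2.26, 0.002]
wrist_force: [0.1, 0.8, -0.6]
finger_gap: 0.0097
time: 27.3
tcp_pos: [0.405, 0.2086, 0.0232]
eef_rot: [2.182, 2.26, 0.0]
wrist_force: [-0.1, 0.1, -0.7]
finger_gap: 0.01
```

```bash
python3 -m jog '[[0,[0,0,-0.1],[0,0,0]],[2.5,[0,0,-0.1],[0,0,0]],[2.5,[0,0,-0.1],[0,0,0]],[2.5,[0,0,-0.1],[0,0,0]],[2.5,[0,0,3],[0,0,0]],[2.5,[0,0,7],[0,0,0]],[3.5,[-1,-5,11],[0,0,-0.145]],[3.5,[0,-10,13],[0,0,-0.29]]]'
python3 -m jog '[[3.5,[0,-2,0],[0,0,-0.145]],[3.5,[0.5,-2.5,0],[0,0,-0.29]],[3.5,[1,-3,0],[0,0,-0.435]],[3.5,[1.5,-3,0],[0,0,-0.58]],[3.5,[2,-3,0],[0,0,-0.725]],[3.5,[2.5,-3,0],[0,0,-0.87]],[3.5,[3,-3,0],[0,0,-1.015]],[3.5,[3,-3,0],[0,0,-1.16]]]'
python3 - <<'E'
from h import *
s=robot.observe(); print(s["time"],s["tcp_pos"],s["eef_rot"],s["finger_gap"],2*np.degrees(np.arctan2(s["eef_rot"][1],s["eef_rot"][0]))); P,I=snap("wrist","w17");snap("scene","sc17")
E
```

```text
time: 28.1
tcp_pos: [0.4022, 0.125, 0.1471]
eef_rot: [2.487, 1.918, 0.002]
wrist_force: [1.0, 0.4, 0.2]
finger_gap: 0.0346
time: 28.9
tcp_pos: [0.4332, 0.095, 0.1453]
eef_rot: [3.133, 0.235, 0.0]
wrist_force: [-0.3, 0.7, 0.6]
finger_gap: 0.0351
28.9 [0.4332 0.095  0.1453] [3.1328 0.2352 0.0004] 0.03514307344995566 8.586679902384573
```

View pics/w17.png

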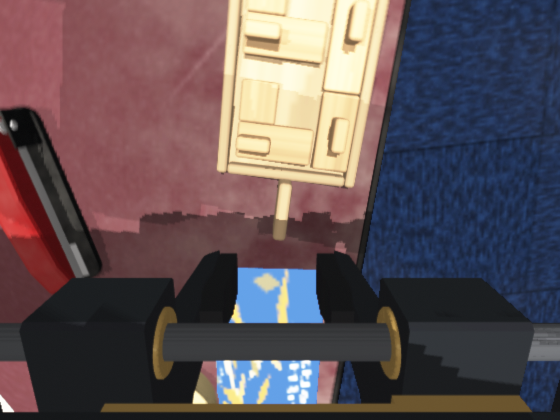

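View pics/sc17.png

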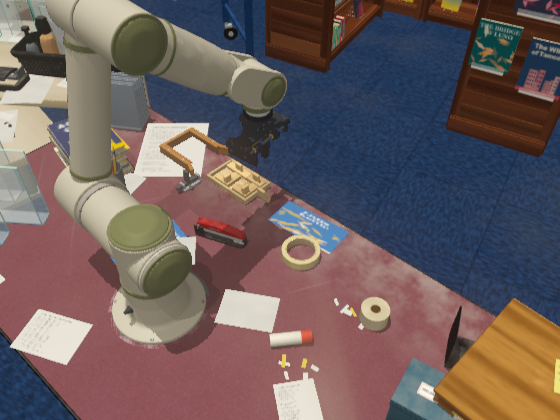

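Run:
```python
from h import *
P,I=load("w17");crop(I,205,0,405,250,2.4,"c19"); crop(load("sc17")[1],190,145,310,240,6,"c20")
```

```text
(no output)
```

View pics/c19.png

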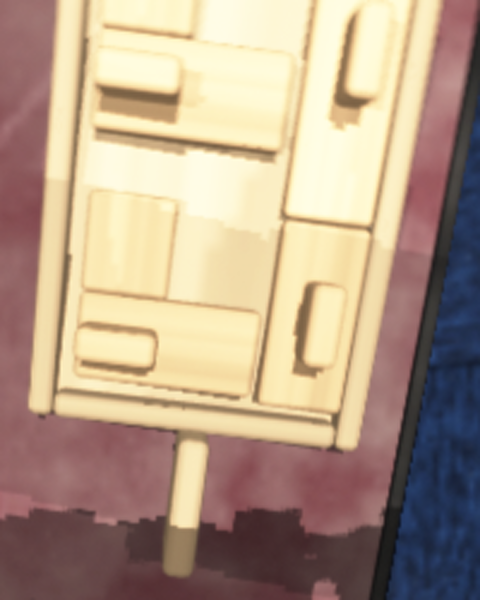

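View pics/c20.png

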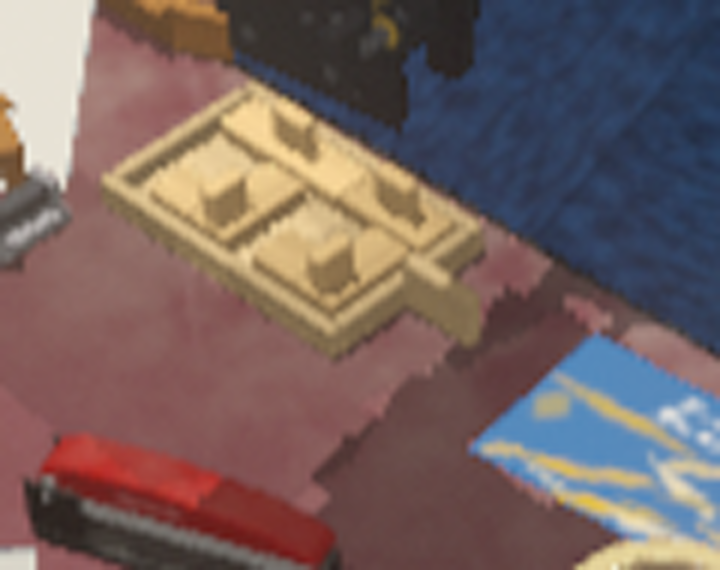

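Run:
```python
from h import *
P,I=load("w17");B=lambda x,y:(205+x/2.4,y/2.4)
tray(P,B(30,411),B(355,450))
L0,L1,R0,R1=[plane(P,*B(*p),.018)[:2] for p in [(30,411),(60,0),(355,450),(443,0)]]
for a,b in((L0,L1),(R0,R1)): d=b-a;print(np.degrees(np.arctan2(d[1],d[0])))
a=plane(P,*B(163,574),.033);b=plane(P,*B(192,576),.033);print("paddle tip",(a+b)/2)
print(robot.observe()["tcp_pos"])
# rack
P,I=load("w10");print([plane(P,u,v,.03) for u,v in [(25,50),(383,45)]])
```

```text
tray [0.4348 0.194 ] 0.10551104691320146 91.69073002142278
91.88206491511792
91.31350057927149
paddle tip [0.4392 0.0659 0.033 ]
[0.4329 0.0951 0.1452]
[array([0.3508, 0.3115, 0.03  ]), array([0.5076, 0.3182, 0.03  ])]
```

```bash
python3 -m jog '[[4,[0.55,-1,-4],[0,0,-0.06]],[4,[0.55,-1,-8],[0,0,-0.117]],[4,[0.55,-1,-11.5],[0,0,-0.117]],[4,[0.55,-1,-13.8],[0,0,-0.117]],[4,[0.55,-1,-13.8],[0,0,-0.117]]]' ;python3 -m jog '[[0,[0,0,0],[0,0,0]],[0,[0,0,0],[0,0,0]],[0,[0,0,0],[0,0,0]],[0,[0,0,0],[0,0,0]],[0,[0,0,0],[0,0,0]]]' 40
```

```text
time: 29.5
tcp_pos: [0.4367, 0.0852, 0.0051]
eef_rot: [-3.14, -0.067, 0.008]
wrist_force: [0.5, -0.4, 0.6]
finger_gap: 0.0402
time: 30.0
tcp_pos: [0.4388, 0.0851, 0.008]
eef_rot: [3.141, 0.062, 0.002]
wrist_force: [-1.0, -0.8, 7.7]
finger_gap: 0.0096
```

```bash
python3 -m jog '[[0,[-0.05,0.7,0],[0,0,0]],[0,[-0.1,1.7,0],[0,0,0]],[0,[-0.1,2.9,0],[0,0,0]],[0,[-0.15,4.1,0],[0,0,0]],[0,[-0.2,5.3,0],[0,0,0]],[0,[-0.25,6.5,0],[0,0,0]],[0,[-0.3,7.2,0],[0,0,0]],[0,[-0.3,7.2,0],[0,0,0]]]'
python3 - <<'E'
from h import *
s=robot.observe(); print(s["time"],s["tcp_pos"],s["eef_rot"],s["finger_gap"]); P,I=snap("wrist","w18")
E
```

```text
time: 30.8
tcp_pos: [0.436, 0.158, 0.008]
eef_rot: [-3.14, -0.062, -0.003]
wrist_force: [-0.0, 5.3, 5.5]
finger_gap: 0.0097
30.8 [0.436 0.158 0.008] [-3.1403 -0.0625 -0.0034] 0.009704751804257561
```

View pics/w18.png

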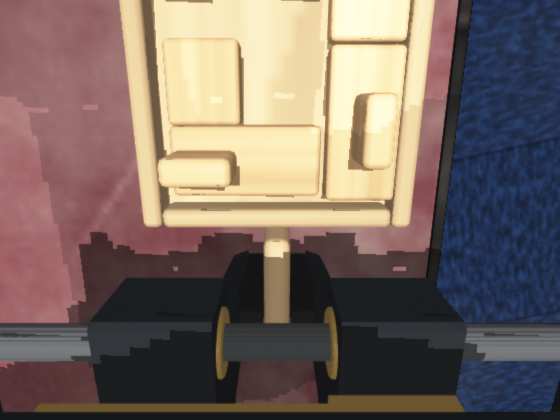

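```bash
python3 -m jog '[[0,[-0.04,1.0,0],[0,0,0]],[0,[-0.08,2.2,0],[0,0,0]],[0,[-0.12,3.4,0],[0,0,0]],[0,[-0.17,4.6,0],[0,0,0]],[0,[-0.21,5.8,0],[0,0,0]],[0,[-0.25,7,0],[0,0,0]],[0,[-0.29,8.2,0],[0,0,0]],[0,[-0.33,9.2,0],[0,0,0]]]'
```

```text
time: 31.65
tcp_pos: [0.4326, 0.2491, 0.008]
eef_rot: [3.14, 0.062, 0.002]
wrist_force: [-0.1, -5.9, 6.8]
finger_gap: 0.0098
```

```bash
python3 -m jog '[[0,[-0.04,1.0,0],[0,0,0]],[0,[-0.07,1.9,0],[0,0,0]],[0,[-0.1,2.5,0],[0,0,0]],[0,[-0.1,2.8,0],[0,0,0]],[0,[-0.1,2.8,0],[0,0,0]]]'
```

```text
time: 32.15
tcp_pos: [0.4316, 0.2773, 0.008]
eef_rot: [3.141, 0.062, 0.002]
wrist_force: [-0.1, -0.8, 5.8]
finger_gap: 0.0099
```

Now press gently against the stop.

```bash
python3 -m jog '[[0,[0,0.15,0],[0,0,0]],[0,[0,0.3,0],[0,0,0]],[0,[0,0.3,0],[0,0,0]]]'
```

```text
time: 32.45
tcp_pos: [0.4315, 0.2788, 0.008]
eef_rot: [3.138, 0.063, 0.0]
wrist_force: [-0.1, -12.5, 8.5]
finger_gap: 0.0094
```

```bash
python3 -m jog '[[0,[0,0.15,0],[0,0,0]],[0,[0,0.2,0],[0,0,0]],[0,[0,0.2,0],[0,0,0]]]'
python3 - <<'E'
from h import *
P,I=snap("wrist","w19")
E
```

```text
time: 32.75
tcp_pos: [0.4314, 0.2789, 0.008]
eef_rot: [3.135, 0.063, -0.002]
wrist_force: [-0.0, -27.7, 13.3]
finger_gap: 0.0096
```

View pics/w19.png

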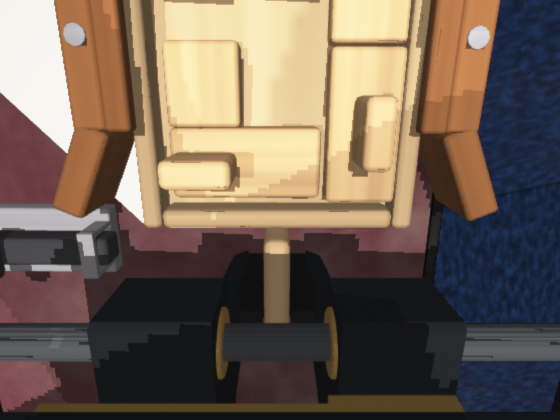

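```bash
python3 -m jog '[[0,[0,-0.3,0],[0,0,0]],[4,[0,-0.3,0],[0,0,0]],[4,[0,-0.3,0],[0,0,0]],[4,[0,-0.3,0],[0,0,0]],[4,[0,-0.3,4],[0,0,0]],[4,[0,-0.3,8.5],[0,0,0]],[4,[-2,-2,12],[0,0,0]],[4,[-5,-2,12],[0,0,0]]]'
python3 - <<'E'
from h import *
s=robot.observe(); print(s["time"],s["tcp_pos"],s["eef_rot"],s["finger_gap"]);P,I=snap("wrist","w20")
E
```

```text
time: 33.6
tcp_pos: [0.383, 0.262, 0.131]
eef_rot: [-3.139, -0.059, -0.012]
wrist_force: [-1.2, 0.1, -1.0]
finger_gap: 0.0397
33.6 [0.383 0.262 0.131] [-3.1387 -0.0594 -0.012 ] 0.039733200397341344
```

View pics/w20.png

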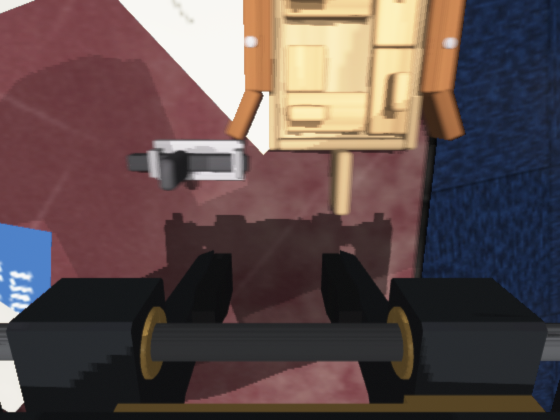

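```bash
python3 -m jog '[[4,[-4,2.7,0],[0,0,0]],[4,[-6.65,2.7,0],[0,0,0]],[4,[-6.65,2.7,-4],[0,0,0]],[4,[-6.65,2.7,-8],[0,0,0]],[4,[-6.65,2.7,-9.5],[0,0,0]],[4,[-6.65,2.7,-9.5],[0,0,0]]]' 30; python3 -m jog '[[0,[0,0,0],[0,0,0]],[0,[0,0,0],[0,0,0]],[0,[0,0,0],[0,0,0]],[0,[0,0,0],[0,0,0]],[0,[0,0,0],[0,0,0]]]'
```

```text
time: 34.25
tcp_pos: [0.3133, 0.2886, 0.0305]
eef_rot: [3.139, 0.062, -0.007]
wrist_force: [0.3, 0.5, 0.2]
finger_gap: 0.0401
time: 34.75
tcp_pos: [0.3162, 0.2895, 0.0331]
eef_rot: [-3.14, -0.061, -0.007]
wrist_force: [7.7, -0.8, -1.3]
finger_gap: 0.0099
```

```bash
python3 -m jog '[[0,[0.6,0,0],[0,0,0]],[0,[1.2,0,0],[0,0,0]],[0,[1.8,0.1,0],[0,0,0]],[0,[2.3,0.1,0],[0,0,0]],[0,[2.7,0.1,0],[0,0,0]],[0,[3.0,0.1,0],[0,0,0]],[0,[3.0,0.1,0],[0,0,0]]]'
```

```text
time: 35.45
tcp_pos: [0.3425, 0.2902, 0.0329]
eef_rot: [3.141, 0.06, -0.008]
wrist_force: [-14.3, 2.0, 18.0]
finger_gap: 0.0096
```

```bash
python3 -m jog '[[0,[0.05,0,0],[0,0,0]],[0,[-0.2,0,0],[0,0,0]],[3.5,[-0.2,0,0],[0,0,0]],[3.5,[-0.2,0,0],[0,0,0]],[3.5,[-0.2,0,0],[0,0,0]],[3.5,[-0.2,0,4],[0,0,0]],[3.5,[-0.2,0,8.5],[0,0,0]],[3.5,[1,-2,13],[0,0,0]]]';python3 -m jog '[[3.5,[2,-2,4],[0,0,0]],[3.5,[4,-4,6],[0,0,0]],[3.5,[4,-4,6],[0,0,0]]]'
python3 - <<'E'
from h import *
s=robot.observe(); print(s["time"],s["tcp_pos"],s["eef_rot"],s["finger_gap"]);P,I=snap("wrist","w21");crop(I,150,0,450,220,2.6,"c21");P,I=snap("side","s21");crop(I,140,230,280,335,5,"c22")
E
```

```text
time: 36.25
tcp_pos: [0.3536, 0.2709, 0.1632]
eef_rot: [-3.141, -0.065, 0.001]
wrist_force: [0.8, -0.7, -0.1]
finger_gap: 0.0348
time: 36.55
tcp_pos: [0.3971, 0.229, 0.2242]
eef_rot: [-3.14, -0.057, -0.009]
wrist_force: [0.5, -0.4, -0.7]
finger_gap: 0.0354
36.55 [0.3971 0.229  0.2242] [-3.1401 -0.0566 -0.0089] 0.03538355880724455
```

View pics/c21.png

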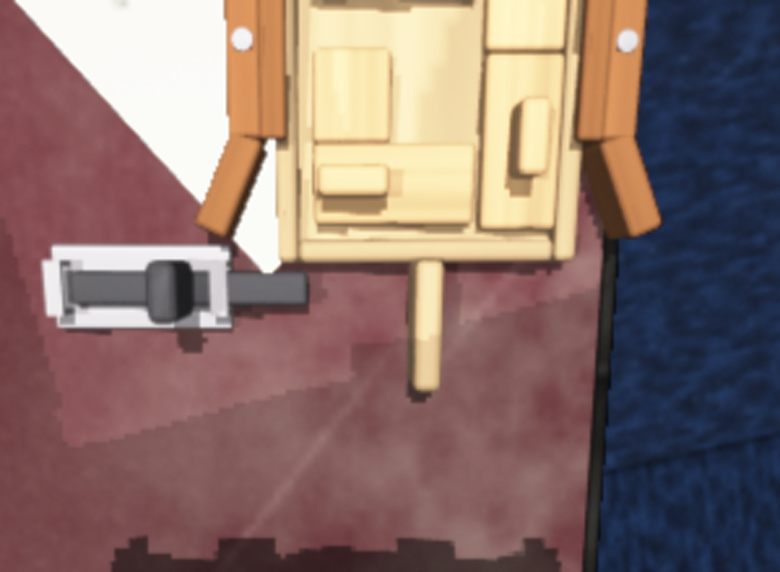

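View pics/s21.png

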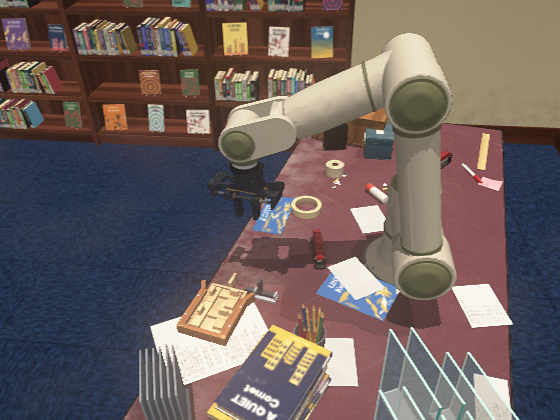

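Run:
```python
from h import *
P,I=load("w21");B=lambda x,y:(150+x/2.6,y/2.6)
print("bolt tip",plane(P,*B(307,288),.02)); tray(P,B(281,261),B(577,260))
print("paddle",plane(P,*B(412,389),.033),plane(P,*B(438,389),.033))
P,I=load("s21");crop(I,165,265,285,350,6.5,"c22")
```

```text
bolt tip [0.3875 0.2917 0.02  ]
tray [0.4282 0.3868] 0.10663557632017352 92.32618189543213
paddle [0.4264 0.2585 0.033 ] [0.4357 0.2589 0.033 ]
```

View pics/c22.png

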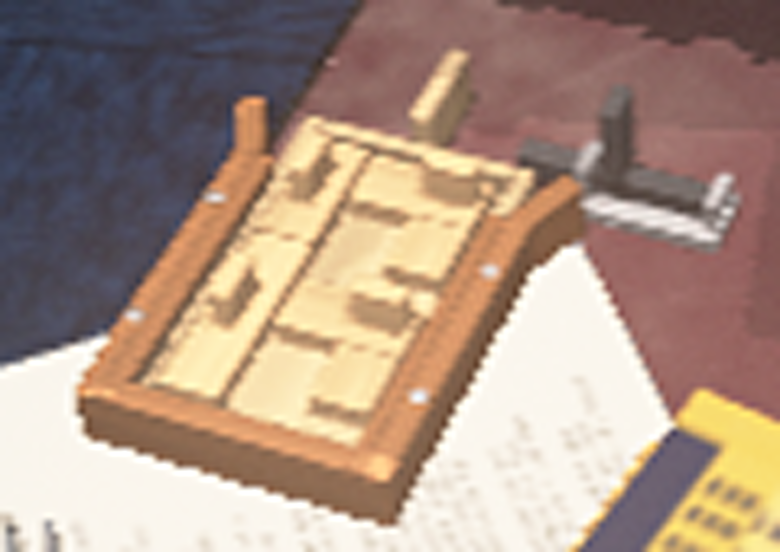

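Run:
```python
from cell import robot
print(robot.finish_job())
```

```text
the job is handed in; nothing more can be done
None
```

I finished the job and handed it in at about 37 s of robot time. I drew the bolt and pulled the tray right out of the rack. I then packed the four pieces that were there (bar_short, bar_long and both ells), slid the tray back against the stop and pushed the bolt shut. The tee appeared in no camera view, so I took it as the missing piece.

**What the last checks showed:**
- **Tray:** it is back at its starting position to within about 1 mm by vision, and it pushed firmly against the stop.
- **Bolt:** its tip measures within about 1 mm of where it was when shut at the start, and the knob travelled 26 mm onto its end stop.
- **Pieces:** all four look flat in the tray with ribs up and no overlap.
- **Rolls:** the tape roll and label roll sit at the same image positions as at the start.

One ell ended up almost touching the short bar but is still flat. Setting it down peaked at about 29 N at the wrist. No check failed.

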